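Fit the shutter and feed rotor of a bench seed dispenser

ROBOT

A 6-joint arm with a two-finger parallel gripper is mounted at the origin on the work surface. World frame = base frame: x ahead of the robot, y to its left, z up, the work surface at z = 0. Lengths are in m, angles in rad, forces in N, time in s.
With the tool pointing down it reaches from about 0.35 to 0.775 m from the base axis. Payload 7.3 kg.
Tool frame: the origin (TCP) lies at the very end of the fingers, on their centre line; the grasp point (between the pads) lies 19 mm behind it (robot.tcp_to_grasp is the distance from the TCP to the grasp point, in m); x points along the fingers, y is the direction in which the jaws open and shut, and the axes are right-handed (so a half turn about x gives the same grasp; the last joint's range is limited). The gripper opens to 92 mm and grips with 3 to 60 N. Pads are 19 mm wide; open, the fingers measure 130 mm over their backs; the gripper's body (75 mm by 190 mm) begins 47 mm behind the grasp point.
Start: joints at [-1.313, 0.342, 1.524, -0, 1.275, -0.146], TCP at [0.206, -0.483, 0.227] pointing down, gripper open.
Joint ranges: [-2.53, 2.53], [-0.77, 2.02], [0.04, 2.7], [-1, 4.14], [0.28, 2.66], [-3.11, 3.11]. Speed limits (rad/s): [2.57, 2.57, 3.14, 3.14, 3.14, 3.14].

INTERFACE

Orientations are given as [roll, pitch, yaw] about the fixed x, y, z axes, in that order (R = Rz(yaw) Ry(pitch) Rx(roll)).
In Python, from cell import robot gives the robot as it stands.
- The arm moves only by the tool move_arm, never from a script. Its argument "increments" is a list of rows, each a list of 4 numbers: the shift along the tool's x, y, z normalised to -1 to 1, where 1 is 40 cm, then the turn about the tool's x normalised to -1 to 1, where 1 is 60 degrees. In form: [[dx, dy, dz, twist], ...]. A call has 1 to 5 rows; each row is the pose to reach, as a shift and turn from the pose commanded when the call began, along the tool's axes at that moment; what a row does not reach only later rows make up. A row lasts 1/8 s, in which the tool goes at most 62.5 mm and 10.7 degrees, less where a joint would pass 70% of its speed; a pose out of reach is approached as far as the arm can. A call with a number of a shift or a turn outside -1 to 1 is refused whole. A call with a gripper value outside its range is refused whole. "gripper" is the closure, from 0 (fully open) to 1 (shut), set as the call begins (left out, the last holds). The fingers move at their own pace and stop on an object; "squeeze" is the grip in N (left out, the last holds). Time passes only in rows, so rows that repeat a pose let the fingers close. It gives the time, the measured TCP pose, the force and the opening at its end, in the units of the state.
- robot.observe(): the state, without advancing time (a new reading comes with each control period).
- robot.read_camera(name): name is "scene" or "side" or "wrist"; returns the picture (420x560x3 uint8, red, green, blue); there is no depth.
- robot.camera_params(name): a dict with "fx", "fy", "cx", "cy" (pixels), "R" (3x3) and "t" (3): a world point X has camera coordinates R X + t; the wrist camera has in their place "tool_from_camera" (4x4, takes a point from camera to tool coordinates, whose origin is the TCP and whose axes are the tool frame's). Camera axes: x right, y down, z forward; pixel columns grow to the right and rows downward; lengths in m; the calibration is good to about 2 mm. The wrist camera is an equidistant fisheye: a pixel r from the principal point sees the ray r / f radians off the axis. A picture is of the moment at which its call begins: read the wrist's pose just before it. camera_params takes no time and is no camera call.
- robot.hand_in(): hands the job in, once; it reports no verdict.
The state is a dict: "time": time; "qpos": joint angles; "qvel": joint speeds; "joint_efforts": joint torques, N m; "tool_pos": TCP position; "tool_rot": TCP orientation; "contact_force": force on the tool from outside, world axes, zero at the start; "torque": the same for the moment, N m; "opening": finger opening in m.
Only numpy, scipy, OpenCV 4.12 (cv2) and the standard library are available. Lean on these libraries where they do the work, as an engineer would, in place of code of your own. Each camera call takes 0.05 s, during which the arm holds its last target.

TASK

Get the seed dispenser ready on the potting bench: first slide the yellow shutter plate out of its wooden rack and down into the dispenser's slot until it is fully home, and let go of it. Then take the blue feed rotor off its grey stand by its handle, turn it until the cross splines of its stem mesh with the orange drive coupling, slide it fully home, and press it down against the drive's spring as far as it goes. Finish while still holding the rotor pressed down, and leave the pot, jar and brush alone.

Things in the scene. Friction and masses are not known exactly. Their poses are not given: they have to be found in the camera images.
- plate: Yellow shutter plate, upright: 6 thick (its x) x 60 wide (its y) x 85 mm tall (its z), about 80 g, loose. Origin: centre of the lower edge. The lower edge tapers over its lowest 3 mm and the two lower corners are cut at 45 degrees by 8 mm. Both faces and either way round are the same. At the start it stands in the rack's slot, its lower edge 5 mm above the bench, 50 mm of it above the rack's top.
- rack: Wooden rack, fixed, 60 (x) x 86 (y) x 35 mm tall, with a slot 10 x 64 mm running along its y, 30 mm deep. Origin: centre of its underside, on the bench. Its walls are 15 mm thick beside the slot; the foot is 5 mm thick.
- slot_mouth (a point): Centre of the mouth of the dispenser's shutter slot, at the top of an aluminium collar (32 x 86 mm, 25 mm above the deck), 85 mm above the bench. Slot 9 mm wide (its x) x 64 mm long (its y), 45 mm deep below this point; z is up. A plate fully home stands out 40 mm.
- dispenser: Green seed dispenser, fixed, 150 (x) x 250 (y) x 60 mm tall to its deck. Origin: centre of its underside. The slot mouth is at its y = -70 mm, the orange coupling at its y = +60 mm, a low seed hopper (18 mm high) lies between them.
- rotor: Feed rotor, loose, about 140 g, axis upright (z). Origin: the stem's tip, on the axis. White stem 24 mm long with a cross section of two crossing fins, each 6 mm thick and 32 mm across, along its x and y (so it meshes at every quarter turn), the lowest 3 mm tapered. Above it a blue toothed wheel 66 mm across, 8 mm thick (24 to 32 mm above the origin), then a white bar handle 44 long (its x) x 14 thick (its y) x 32 mm tall (32 to 64 mm above the origin).
- rotor_seat (a point): Point on the rotor's axis at the wheel's underside, 24 mm above the stem's tip. When the rotor is home this point meets the coupling's mouth.
- stand: Grey round stand, fixed: tube 54 mm outside, 42 mm inside, 34 mm tall, on a foot 84 mm across. Origin: centre of its underside. The rotor's wheel rests on its rim, the stem hanging inside (rotor origin 10 mm above the bench).
- coupling_mouth (a point): Centre of the top of the orange drive coupling, 90 mm above the bench when not pressed. The coupling is 34 mm square with a cross-shaped recess: two crossing slots 9 mm wide, along this point's x and y, open at their outer ends, 28 mm deep. The point turns and sinks with the coupling; z is up.
- drive (a joint): How far the spring-loaded drive with its coupling is pressed down, m: 0 up, 0.010 at the stop. The push needed rises from about 4 N at the start to about 10 N at the stop; the rotor's weight alone does not move it.
- coupling (a joint): Turn of the coupling about the vertical in the dispenser, rad, counter-clockwise from above; stiff (0.3 N m of friction), stays where it is. At 0 its recess lies along the dispenser's x and y.
- pot: Terracotta pot, 80 mm across, 75 mm tall, loose, to be left alone. Origin: centre of its underside.
- jar: Amber seed jar, 60 mm across, 85 mm tall, loose, to be left alone. Origin: centre of its underside.
- brush: Bench brush, 200 mm long, loose, lying on the bench beyond the dispenser, to be left alone.
Not all that is in view belongs to the job. There is more than one size of the plate; the job needs the middle-sized.

How it is judged:
On the way, in this order (a step that is already met when the one before it is completed fails the run):
1. the shutter plate is fully home in the dispenser's slot and let go (z of plate in the frame of slot_mouth below -0.041 m and horizontal distance between plate and slot_mouth below 0.006 m and angle between plate's own z axis and vertical below 0.15 rad and contact force between the fingers and plate below 0.1 N), for 0.2 s.
2. the rotor's splines are in mesh and its wheel sits on the coupling (z of rotor_seat in the frame of coupling_mouth between -0.004 and 0.004 m and horizontal distance between rotor_seat and coupling_mouth below 0.004 m and angle between rotor's own z axis and vertical below 0.12 rad), for 0.1 s.
At the end, for the whole second after the job is handed in: Plate at least 41 mm down the slot, within 6 mm of centre, tilt < 0.15 rad. Rotor meshed: wheel within 4 mm of the coupling's mouth in height and sideways, tilt < 0.12 rad, at rest; fingers hold it (> 3 N), drive pressed > 6 of 10 mm, robot not touching the dispenser (< 1 N) (all of step 2 and z of plate in the frame of slot_mouth below -0.041 m and horizontal distance between plate and slot_mouth below 0.006 m and angle between plate's own z axis and vertical below 0.15 rad and value of joint drive above 0.006 m and contact force between the fingers and rotor above 3 N and contact force between each of the arm, the fingers and dispenser below 1 N and linear speed of rotor below 0.02 m/s); the arm keeps its last pose, push and grip.
It fails at once if the pot, jar or brush is shoved or tipped (moved more than 40 mm, or the pot or jar tilted more than 0.5 rad) (distance of any of pot, jar, brush from where it was at the start of the episode above 0.04 m or angle between any of pot, jar's own z axis and vertical above 0.5 rad).
It also fails if it takes over 61 s, if anything falls off the work surface, if the arm or the gripper's body presses on something with over 40 N, if the wrist force passes 120 N, or if a joint passes its speed limit or range.

## Working session

There is one attempt and no reset: what is moved stays moved. The work goes in short steps, Python scripts to look and compute and a tool call to move; the robot and the scene stay as the last step left them, time stands still between calls to the robot, and variables do not carry over. Pictures are saved under pics/ and viewed, and the job is handed in when it is done.

Besides the shell and the picture viewer there is one more tool, called after ">>>" as a command line: name --pt "numbers of a row" for each row, then --argument value for the rest. move_arm: Moves the arm, as the interface text tells. Its arguments: {"type":"object","properties":{"increments":{"type":"array","items":{"type":"array","items":{"type":"number"}}},"gripper":{"type":"number"},"squeeze":{"type":"number"}},"required":["increments"]}

```bash
ls; mkdir -p pics; python3 - <<'E'
from cell import robot
import cv2, json
s=robot.observe(); print(s)
for n in ["scene","side","wrist"]:
    im=robot.read_camera(n); cv2.imwrite(f"pics/{n}0.png",im[:,:,::-1]); print(n,robot.camera_params(n))
E
```

```text
pics
{'time': 0.0, 'qpos': array([-1.31303429e+00,  3.42708521e-01,  1.52503293e+00, -9.12034015e-06,
        1.27542739e+00, -1.45979466e-01]), 'qvel': array([-5.56991687e-05,  1.47725018e-03,  4.13659909e-04, -5.47254188e-04,
       -2.74949227e-04, -1.41765485e-03]), 'joint_efforts': array([-1.24550301e-03, -4.31246173e+01, -2.44222587e+01,  7.16038956e-02,
        5.59325656e-02, -1.30313178e-04]), 'tool_pos': array([ 0.20617085, -0.48236193,  0.2260468 ]), 'tool_rot': array([-1.71124276,  1.56922011,  1.83409405]), 'contact_force': array([-0.39876556, -0.63042097,  0.34819736]), 'torque': array([0.02299111, 0.01727955, 0.0115978 ]), 'opening': 0.09192032700997363}
scene {'fx': 407.78294371861557, 'fy': 407.78294371861557, 'cx': 277.7043017959391, 'cy': 206.65303780047978, 'R': array([[-0.08317667,  0.99647154, -0.01122959],
       [ 0.83781401,  0.06382295, -0.54221243],
       [-0.53958255, -0.05450773, -0.8401664 ]]), 't': array([ 0.13597753, -0.42046615,  1.32378827])}
side {'fx': 440.292117332555, 'fy': 440.292117332555, 'cx': 274.3094250047032, 'cy': 207.68275143315896, 'R': array([[-0.99853993, -0.050925  , -0.01801835],
       [-0.02748028,  0.76605443, -0.64218802],
       [ 0.04650646, -0.64075522, -0.76633537]]), 't': array([0.56470922, 0.14058609, 1.2855333 ])}
wrist {'fx': 325.19226210127806, 'fy': 325.19226210127806, 'cx': 277.0237293495362, 'cy': 209.059656015868, 'tool_from_camera': array([[-4.42655045e-04, -2.71928064e-01,  9.62317480e-01,
        -1.57934398e-01],
       [ 9.99999657e-01, -7.94565844e-04,  2.35462980e-04,
         5.36292839e-04],
       [ 7.00595609e-04,  9.62317254e-01,  2.71928322e-01,
        -7.33064333e-02],
       [ 0.00000000e+00,  0.00000000e+00,  0.00000000e+00,
         1.00000000e+00]])}
```

View pics/scene0.png

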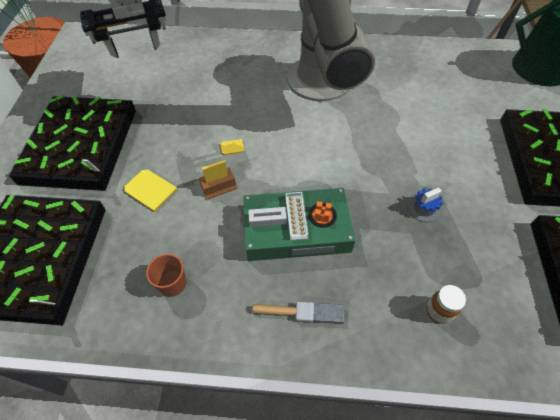

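View pics/side0.png

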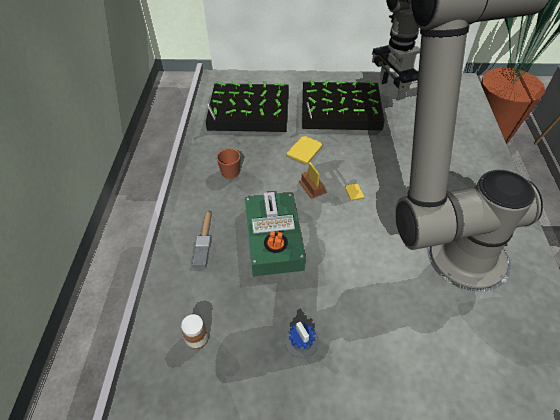

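View pics/wrist0.png

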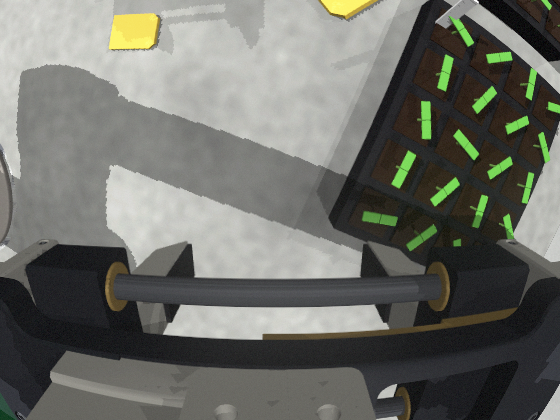

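Yellow candidates, in scene pixels: the upright plate in the rack (215,172), the large one lying flat (150,190) and the small one lying flat (232,147). The description points to the upright one in the rack, which is also the middle size. I'll check it in a close crop.

```bash
python3 - <<'E'
import cv2, numpy as np
a=cv2.imread("pics/scene0.png");b=cv2.imread("pics/side0.png")
def c(im,x,y,w,h,s): return cv2.resize(im[y:y+h,x:x+w],(400,300),interpolation=cv2.INTER_CUBIC)
o=np.vstack([np.hstack([c(a,180,130,80,60+10,5)if 0 else c(a,180,135,80,60,5),c(b,290,150,80,60,5)]),np.hstack([c(a,235,180,120,90,5),c(b,235,185,80,60,5)])])
cv2.imwrite("pics/crop0.png",o)
o=np.hstack([c(a,390,170,80,60,5),c(b,262,300,80,60,5)])
cv2.imwrite("pics/crop1.png",o)
E
```

```text
(no output)
```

View pics/crop0.png

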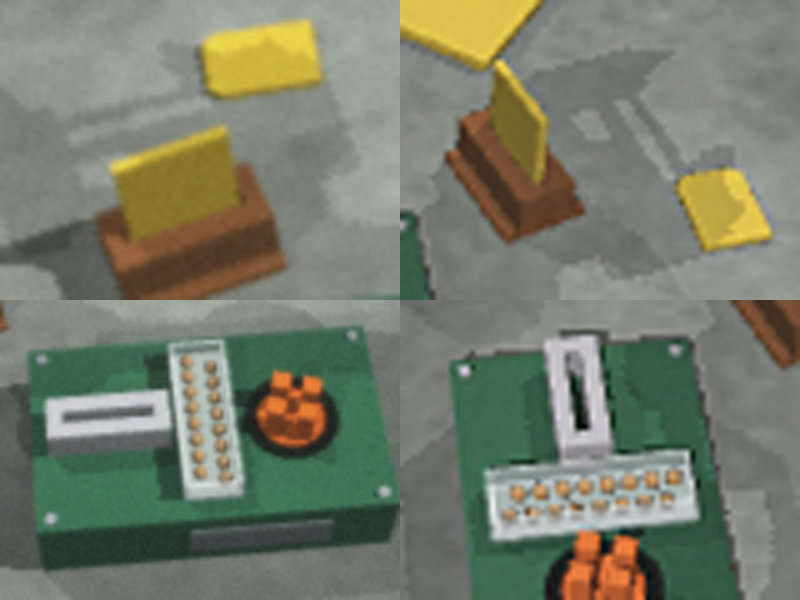

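View pics/crop1.png

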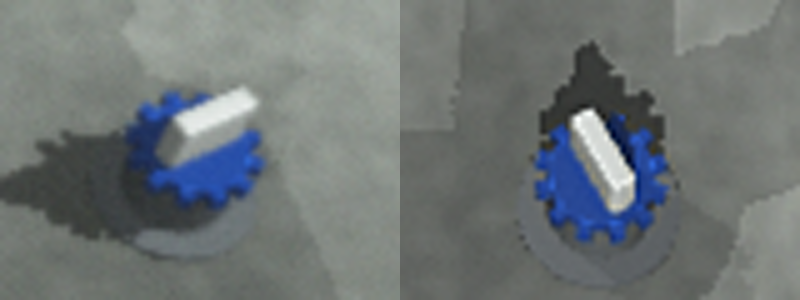

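The crop confirms that the upright plate in the rack is the middle-sized one. Next is a coarse localisation from these pixels.

```bash
cat > h.py <<'E'
from cell import robot
import numpy as np, cv2
from scipy.spatial.transform import Rotation as Ro
def TR(s=None):
    s=s or robot.observe(); return Ro.from_euler('xyz',s['tool_rot']).as_matrix(), np.array(s['tool_pos'])
def ray(n,u,v,pose=None):
    p=robot.camera_params(n)
    a=np.array([(u-p['cx'])/p['fx'],(v-p['cy'])/p['fy'],1])
    if n=='wrist':
        r=np.hypot(a[0],a[1]); k=np.sin(r)/r if r>1e-9 else 1
        d=np.array([a[0]*k,a[1]*k,np.cos(r)])
        R,t=pose or TR(); M=p['tool_from_camera']
        return R@M[:3,3]+t, R@M[:3,:3]@d
    R=p['R'];return -R.T@p['t'], R.T@a
def onz(n,u,v,z,pose=None):
    o,d=ray(n,u,v,pose); return o+d*(z-o[2])/d[2]
def proj(n,X,pose=None):
    p=robot.camera_params(n); X=np.asarray(X,float)
    if n=='wrist':
        R,t=pose or TR(); M=p['tool_from_camera']
        c=M[:3,:3].T@(R.T@(X-t)-M[:3,3]); th=np.arctan2(np.hypot(c[0],c[1]),c[2]); q=c[:2]/np.hypot(c[0],c[1])*th
        return p['cx']+p['fx']*q[0],p['cy']+p['fy']*q[1]
    c=p['R']@X+p['t']; return p['cx']+p['fx']*c[0]/c[2],p['cy']+p['fy']*c[1]/c[2]
E
cat .gitignore 2>/dev/null; python3 - <<'E'
from h import *
np.set_printoptions(precision=4,suppress=True)
S=lambda u,v,z:print('sc',onz('scene',u,v,z)); D=lambda u,v,z:print('si',onz('side',u,v,z))
print('plate top'); 
for q in [(112,165),(228,128)]: S(180+q[0]/5,135+q[1]/5,.09)
for q in [(97,63),(144,112)]: D(290+q[0]/5,150+q[1]/5,.09)
print('slot')
for q in [(62,415),(153,410)]: S(235+q[0]*.3,180+(q[1]-300)*.3,.085)
for q in [(572,355),(582,427)]: D(235+(q[0]-400)*.2,185+(q[1]-300)*.2,.085)
print('screws')
for q in [(42,359),(352,335),(384,491),(51,518)]: S(235+q[0]*.3,180+(q[1]-300)*.3,.06)
for q in [(464,370),(675,350)]: D(235+(q[0]-400)*.2,185+(q[1]-300)*.2,.06)
print('coupl')
for q in [(283,381),(313,384),(275,410),(308,411)]: S(235+q[0]*.3,180+(q[1]-300)*.3,.09)
print('handle z.074')
for q in [(181,130),(253,100)]: S(390+q[0]*.2,170+q[1]*.2,.074)
for q in [(582,115),(620,180)]: D(262+(q[0]-400)*.2,300+(q[1])*.2,.074)
print('pot',onz('scene',166,272,.075),'jar',onz('scene',451,298,.085))
print(TR()[0])
E
```

```text
plate top
sc [ 0.4673 -0.2839  0.09  ]
sc [ 0.4397 -0.23    0.09  ]
si [ 0.465 -0.281  0.09 ]
si [ 0.4355 -0.2378  0.09  ]
slot
sc [ 0.5893 -0.1422  0.085 ]
sc [ 0.5805 -0.0796  0.085 ]
si [ 0.5859 -0.1375  0.085 ]
si [ 0.5767 -0.0811  0.085 ]
screws
sc [ 0.5272 -0.1657  0.06  ]
sc [0.4885 0.0608 0.06  ]
sc [0.6183 0.0827 0.06  ]
sc [ 0.6567 -0.1435  0.06  ]
si [ 0.654  -0.1448  0.06  ]
si [ 0.524  -0.1659  0.06  ]
coupl
sc [0.5529 0.0093 0.09  ]
sc [0.5538 0.0302 0.09  ]
sc [0.5772 0.0044 0.09  ]
sc [0.5762 0.0271 0.09  ]
handle z.074
sc [0.4992 0.2634 0.074 ]
sc [0.4788 0.3    0.074 ]
si [0.4914 0.2658 0.074 ]
si [0.4726 0.2985 0.074 ]
pot [ 0.7422 -0.3149  0.075 ] jar [0.757  0.2811 0.085 ]
[[-0.0003  0.3929 -0.9196]
 [ 0.0011 -0.9196 -0.3929]
 [-1.     -0.0012 -0.0002]]
```

>>> move_arm --pt "0.07 -0.27 -0.785 -0.85" --pt "0.07 -0.27 -0.785 -0.85" --pt "0.07 -0.27 -0.785 -0.85" --pt "0.07 -0.27 -0.785 -0.85" --pt "0.07 -0.27 -0.785 -0.85"

```text
time: 0.78
tool_pos: [0.4385, -0.2724, 0.2002]
tool_rot: [0.09, 1.571, -1.753]
contact_force: [0.4, -0.9, 0.6]
opening: 0.0915
```

>>> move_arm --pt "0 0 0 -0.72" --pt "0 0 0 -0.72" --pt "0 0 0 -0.72" --pt "0 0 0 -0.72" --pt "0 0 0 -0.72"

```text
time: 1.4
tool_pos: [0.4372, -0.2738, 0.2002]
tool_rot: [-2.661, 1.57, 2.527]
contact_force: [-0.7, 0.0, -1.1]
opening: 0.092
```

```bash
python3 - <<'E'
from h import *
s=robot.observe(); print(s['tool_pos'],s['qpos'],TR(s)[0])
im=robot.read_camera('wrist'); cv2.imwrite("pics/w1.png",im[:,:,::-1])
E
```

```text
[ 0.43719373 -0.27381498  0.20021797] [-7.08153027e-01  3.48934263e-01  1.59089468e+00 -5.17271124e-05
  1.20227950e+00 -1.18382127e+00] [[-4.23156561e-04  8.88978322e-01  4.57949084e-01]
 [ 2.98829487e-04  4.57949217e-01 -8.88978304e-01]
 [-9.99999866e-01 -2.39328312e-04 -4.59437152e-04]]
```

View pics/w1.png

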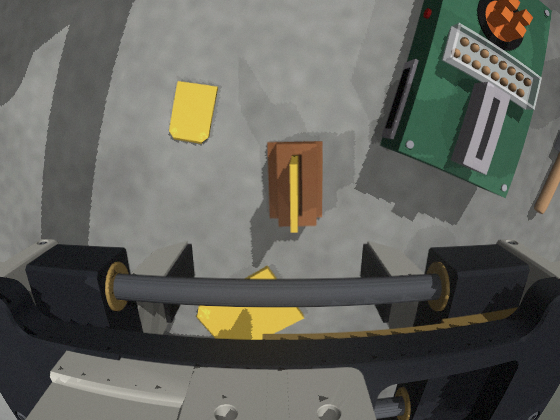

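```bash
python3 - <<'E'
import cv2, numpy as np
a=cv2.imread("pics/w1.png")
o=np.hstack([cv2.resize(a[130:250,250:350],(400,480),interpolation=cv2.INTER_CUBIC),cv2.resize(a[70:190,440:540],(400,480),interpolation=cv2.INTER_CUBIC)])
cv2.imwrite("pics/w1c.png",o)
E
```

```text
(no output)
```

View pics/w1c.png

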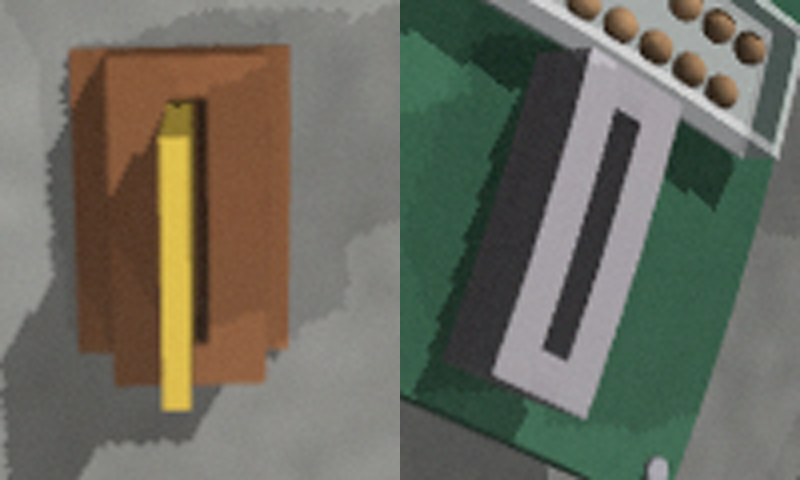

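```bash
python3 - <<'E'
from h import *
np.set_printoptions(precision=4,suppress=True)
R,t=TR()
pl=[onz('wrist',250+x/4,130+y/4,.09) for x,y in [(159,137),(191,137),(192,411),(162,411)]]
sl=[onz('wrist',440+x/4,70+y/4,.085) for x,y in [(214,110),(241,122),(168,360),(142,350)]]
for n,p in [('plate',pl),('slot',sl)]:
    p=np.array(p); c=p.mean(0); f=(p[0]+p[1]-p[2]-p[3])/2; w=(p[1]+p[2]-p[0]-p[3])/2
    print(n,c,'len',np.linalg.norm(f),np.degrees(np.arctan2(f[1],f[0])),'wid',np.linalg.norm(w),'tool',R.T@(c-t)/.4, np.linalg.norm(c[:2]-t[:2]))
print('a',np.degrees(np.arctan2(R[1,1],R[0,1])))
E
```

```text
plate [ 0.4476 -0.2625  0.09  ] len 0.06031867715139136 118.25414040358054 wid 0.006627225829017436 tool [ 0.2757  0.0362 -0.0133] 0.015419872596096394
slot [ 0.5844 -0.1128  0.085 ] len 0.06365695979347417 99.75828202913576 wid 0.008954756683015291 tool [ 0.2882  0.5112 -0.1903] 0.21818939422247172
a 27.13245043910767
```

>>> move_arm --pt "0.1 0.036 -0.013 -0.02" --pt "0.2 0.036 -0.013 -0.02" --pt "0.3 0.036 -0.013 -0.02" --pt "0.35 0.036 -0.013 -0.02" --pt "0.35 0.036 -0.013 -0.02"

```text
time: 2.08
tool_pos: [0.4468, -0.2621, 0.0591]
tool_rot: [-2.735, 1.567, 2.472]
contact_force: [0.7, -0.2, 1.1]
opening: 0.0917
```

>>> move_arm --pt "0 0 0 0" --pt "0 0 0 0" --pt "0 0 0 0" --pt "0 0 0 0" --pt "0 0 0 0" --gripper 1 --squeeze 20

```text
time: 2.7
tool_pos: [0.4477, -0.2628, 0.0606]
tool_rot: [0.145, 1.57, -0.928]
contact_force: [-0.2, -0.5, 0.3]
opening: 0.0462
```

```bash
python3 - <<'E'
from h import *
s=robot.observe(); print(s['tool_pos'],s['contact_force'],s['opening'])
im=robot.read_camera('wrist'); cv2.imwrite("pics/w2.png",im[:,:,::-1])
E
```

```text
[ 0.44772063 -0.26278311  0.06063806] [-0.20928627 -0.51350318  0.34195272] 0.04617678157157287
```

View pics/w2.png

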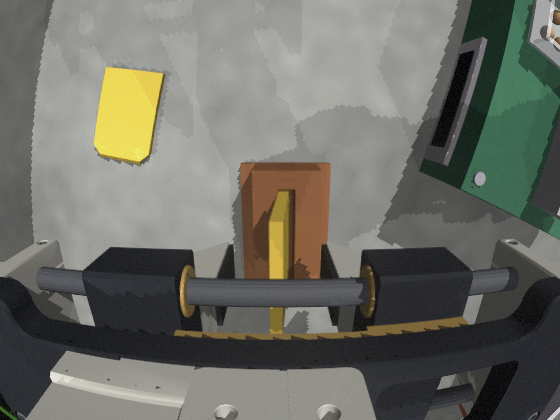

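Still closing (46 mm), with the plate centred between the fingers, so I'll keep closing.

>>> move_arm --pt "0 0 0 0" --pt "0 0 0 0" --pt "0 0 0 0" --pt "0 0 0 0" --pt "0 0 0 0"

```text
time: 3.38
tool_pos: [0.4493, -0.262, 0.0605]
tool_rot: [1.338, 1.568, 0.264]
contact_force: [7.0, 5.0, -3.6]
opening: 0.0059
```

>>> move_arm --pt "0 0 0 0" --pt "0 0 0 0"

```text
time: 3.62
tool_pos: [0.4494, -0.2619, 0.0605]
tool_rot: [1.313, 1.567, 0.239]
contact_force: [8.0, 4.8, -3.3]
opening: 0.0064
```

>>> move_arm --pt "-0.05 0 0 0" --pt "-0.12 0 0 0" --pt "-0.22 0 0 0" --pt "-0.31 0 0 0" --pt "-0.31 0 0 0"

```text
time: 4.25
tool_pos: [0.4489, -0.2637, 0.1871]
tool_rot: [0.376, 1.565, -0.697]
contact_force: [0.1, 0.5, -0.2]
opening: 0.0063
```

```bash
python3 - <<'E'
from h import *
s=robot.observe(); print(s['tool_pos'],s['contact_force'],s['opening'])
R,t=TR(s); a=np.degrees(np.arctan2(R[1,1],R[0,1]));print(a, R.T@(np.array([.5844,-.1128,t[2]])-t)/.4)
E
```

```text
[ 0.4488836  -0.26365874  0.18712384] [ 0.11060662  0.49011614 -0.15508619] 0.006298440420718192
28.541020185284356 [ 1.04294376e-04  4.77814575e-01 -1.69447112e-01]
```

>>> move_arm --pt "0 0.1 0 0.1" --pt "0 0.22 0 0.2" --pt "0 0.35 0 0.313" --pt "0 0.421 0 0.313" --pt "0 0.421 0 0.313"

```text
time: 4.88
tool_pos: [0.5962, -0.1807, 0.1822]
tool_rot: [-2.202, 1.568, 2.684]
contact_force: [0.5, 0.4, -0.9]
opening: 0.0055
```

```bash
python3 - <<'E'
from h import *
for i in range(2):
    s=robot.observe(); print(s['tool_pos'],s['tool_rot'],s['qvel'].max())
    R,t=TR(s); print(np.degrees(np.arctan2(R[1,1],R[0,1])))
    im=robot.read_camera('wrist')
np.savez('w3.npz',R=R,t=t)
cv2.imwrite("pics/w3.png",im[:,:,::-1])
cv2.imwrite("pics/w3c.png",cv2.resize(im[100:350,200:400,::-1],(640,800),interpolation=cv2.INTER_CUBIC)[:600])
E
```

```text
[ 0.59624022 -0.18069993  0.18224587] [-2.20151185  1.56810258  2.68373073] 0.04300209360740998
9.90388054659586
[ 0.59522742 -0.18155121  0.18253702] [-2.0419916   1.56775065  2.84222593] 0.0175545039380539
9.845157897759032
```

View pics/w3.png

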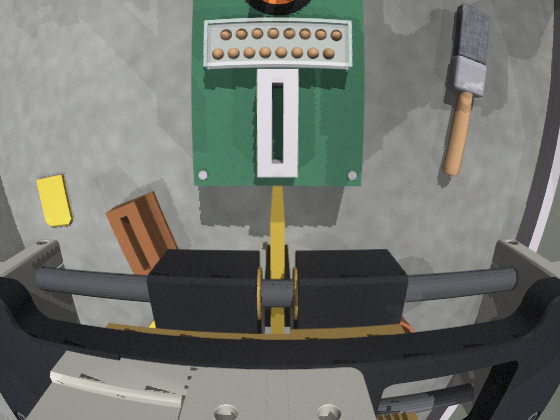

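View pics/w3c.png

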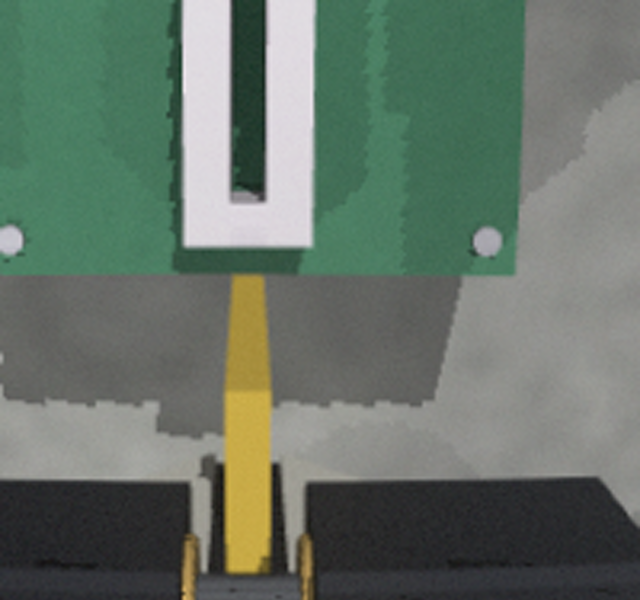

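```bash
python3 - <<'E'
from h import *
np.set_printoptions(precision=4,suppress=True)
im=cv2.imread("pics/w3.png"); d=np.load('w3.npz'); P=(d['R'],d['t']); R,t=P
g=im.astype(int)
for v in [90,100,110,120,130,140,150,158]:
    row=g[v].min(1); print(v,[ (u,row[u]) for u in range(252,304) if abs(row[u+1]-row[u-1])>55])
col=g[70:180,278].min(1); print([(70+i,col[i]) for i in range(110)])
cv2.imwrite('pics/w3d.png',cv2.resize(im[160:300,240:320],(457,800))[:600])
for x in [-.03,0,.03,.047,.055]: print(x,proj('wrist',R@np.array([x,0,-.03])+t,P))
E
```

```text
90 [(256, np.int64(98)), (257, np.int64(189)), (271, np.int64(202)), (272, np.int64(42)), (282, np.int64(37)), (283, np.int64(163)), (284, np.int64(216)), (298, np.int64(173)), (299, np.int64(65))]
100 [(256, np.int64(75)), (257, np.int64(193)), (271, np.int64(198)), (272, np.int64(76)), (282, np.int64(37)), (283, np.int64(160)), (284, np.int64(215)), (297, np.int64(213)), (298, np.int64(162)), (299, np.int64(65))]
110 [(256, np.int64(82)), (257, np.int64(207)), (271, np.int64(195)), (272, np.int64(82)), (282, np.int64(34)), (283, np.int64(153)), (284, np.int64(210)), (297, np.int64(212)), (298, np.int64(137)), (299, np.int64(63))]
120 [(256, np.int64(40)), (257, np.int64(213)), (271, np.int64(190)), (272, np.int64(81)), (282, np.int64(40)), (283, np.int64(179)), (297, np.int64(216)), (298, np.int64(101))]
130 [(256, np.int64(54)), (257, np.int64(182)), (271, np.int64(189)), (272, np.int64(78)), (282, np.int64(37)), (283, np.int64(174)), (297, np.int64(217)), (298, np.int64(90))]
140 [(256, np.int64(78)), (257, np.int64(183)), (271, np.int64(187)), (272, np.int64(85)), (282, np.int64
[... 2408 characters left out ...]
5)), (164, np.int64(214)), (165, np.int64(217)), (166, np.int64(214)), (167, np.int64(215)), (168, np.int64(216)), (169, np.int64(215)), (170, np.int64(211)), (171, np.int64(211)), (172, np.int64(210)), (173, np.int64(208)), (174, np.int64(207)), (175, np.int64(208)), (176, np.int64(186)), (177, np.int64(110)), (178, np.int64(53)), (179, np.int64(53))]
-0.03 (np.float64(276.7298177018649), np.float64(224.27844720288098))
0 (np.float64(276.7552666492146), np.float64(205.34982391264205))
0.03 (np.float64(276.7734408975385), np.float64(192.10531652383779))
0.047 (np.float64(276.7815852598229), np.float64(186.24057088927435))
0.055 (np.float64(276.78500394611444), np.float64(183.79144202656957))
```

```bash
python3 - <<'E'
from h import *
np.set_printoptions(precision=4,suppress=True)
d=np.load('w3.npz'); P=(d['R'],d['t']); R,t=P
f=lambda u,v,z: R.T@(onz('wrist',u,v,z,P)-t)
a,b=f(277.4,82.3,.085),f(277.4,163.6,.085); print('slot ends',a,b,(a+b)/2,(a-b))
zt=t[2]+.0295
print('plate top near mid',f(277.65,222,zt)); print('plate bottom corner', f(277.65,186.2,t[2]-.047))
s=R@((a+b)/2)+t; print('slot world',s)
E
```

```text
slot ends [ 0.0977  0.0005 -0.102 ] [ 0.0976  0.0005 -0.0378] [ 0.0976  0.0005 -0.0699] [ 0.0001  0.     -0.0642]
plate top near mid [-0.0295  0.0004 -0.0308]
plate bottom corner [ 0.047   0.0006 -0.03  ]
slot world [ 0.5835 -0.1125  0.085 ]
```

>>> move_arm --pt "0 0 -0.06 0" --pt "0 0 -0.12 0" --pt "0 0 -0.1735 0" --pt "0.07 0 -0.1735 0" --pt "0.07 0 -0.1735 0"

```text
time: 5.6
tool_pos: [0.5824, -0.1123, 0.155]
tool_rot: [-2.035, 1.567, 2.849]
contact_force: [-1.1, 0.3, -0.4]
opening: 0.0058
```

```bash
python3 - <<'E'
from h import *
np.set_printoptions(precision=4,suppress=True)
im=robot.read_camera('side');im2=robot.read_camera('wrist')
s=robot.observe(); R,t=TR(s); print(t,np.degrees(np.arctan2(R[1,1],R[0,1])),s['contact_force'])
b=np.array([.0555,.0005,-.0005]); print('err to slot tool',R.T@(np.array([.5835,-.1125,.085])-t)-b)
cv2.imwrite("pics/s4.png",cv2.resize(im[170:260,230:350,::-1],(800,600)));cv2.imwrite("pics/w4.png",im2[:,:,::-1])
E
```

```text
[ 0.584  -0.1134  0.1571] 9.777273999499373 [ 0.1888 -0.1288 -0.7509]
err to slot tool [ 0.0166 -0.0008 -0.0005]
```

View pics/s4.png

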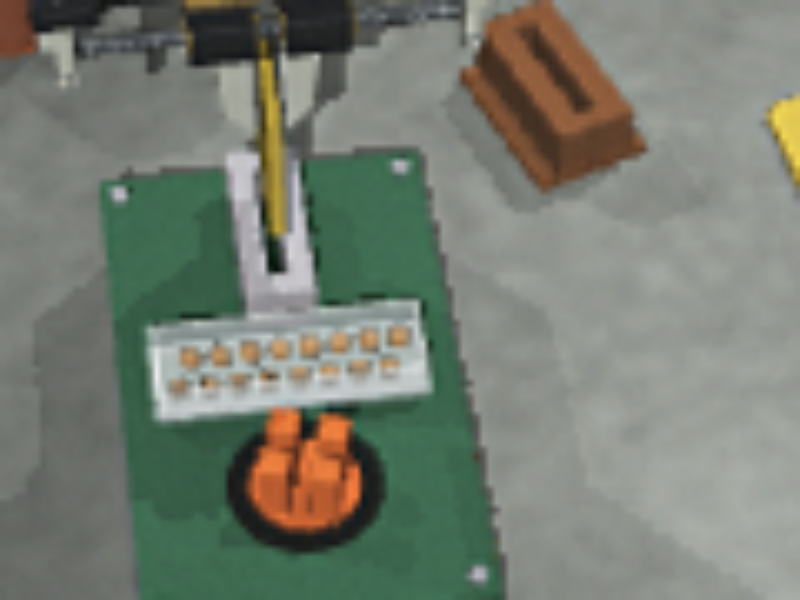

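View pics/w4.png

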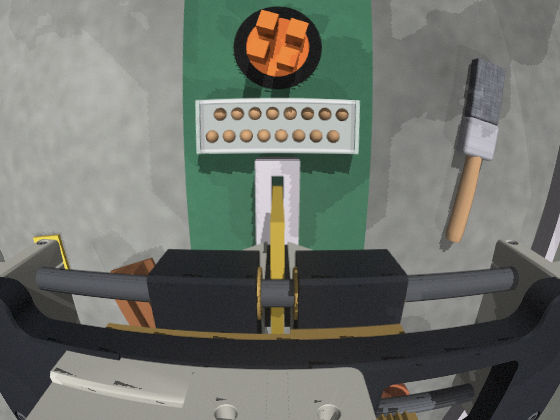

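Aligned in both views, with the plate's lower edge over the slot at about (277,180). I'll descend in steps and watch the force.

>>> move_arm --pt "0.02 0 0 0" --pt "0.04 0 0 0" --pt "0.055 0 0 0" --pt "0.07 0 0 0" --pt "0.07 0 0 0"

```text
time: 6.32
tool_pos: [0.5836, -0.1138, 0.1278]
tool_rot: [-1.985, 1.57, 2.898]
contact_force: [-0.0, 0.3, -0.2]
opening: 0.006
```

>>> move_arm --pt "0.02 0 0 0" --pt "0.04 0 0 0" --pt "0.06 0 0 0" --pt "0.078 0 0 0" --pt "0.078 0 0 0"

```text
time: 6.95
tool_pos: [0.5834, -0.1137, 0.0964]
tool_rot: [-2.006, 1.569, 2.876]
contact_force: [0.3, 0.0, -0.2]
opening: 0.006
```

>>> move_arm --pt "0.004 0 0 0" --pt "0.007 0 0 0" --pt "0.007 0 0 0"

```text
time: 7.32
tool_pos: [0.5842, -0.114, 0.0953]
tool_rot: [1.004, 1.57, -0.396]
contact_force: [-0.4, -0.3, 3.8]
opening: 0.006
```

>>> move_arm --pt "0 0 0 0" --pt "0 0 0 0" --pt "0 0 0 0" --pt "0 0 0 0" --gripper 0.4

```text
time: 7.82
tool_pos: [0.5838, -0.1139, 0.0943]
tool_rot: [-1.506, 1.571, -2.906]
contact_force: [-0.3, -0.4, -0.3]
opening: 0.0417
```

```bash
python3 - <<'E'
from h import *
im=robot.read_camera('side');im2=robot.read_camera('wrist')
s=robot.observe(); print(s['tool_pos'],s['contact_force'],s['opening'],s['qpos'])
cv2.imwrite("pics/s5.png",cv2.resize(im[170:260,230:350,::-1],(800,600)));cv2.imwrite("pics/w5.png",im2[:,:,::-1])
E
```

```text
[ 0.58386699 -0.11389325  0.09438318] [-0.11891188 -0.49203787  0.10216683] 0.04939521256477358 [-3.21397334e-01  5.95661830e-01  1.49672668e+00 -7.99551452e-05
  1.04924538e+00 -4.91600379e-01]
```

View pics/s5.png

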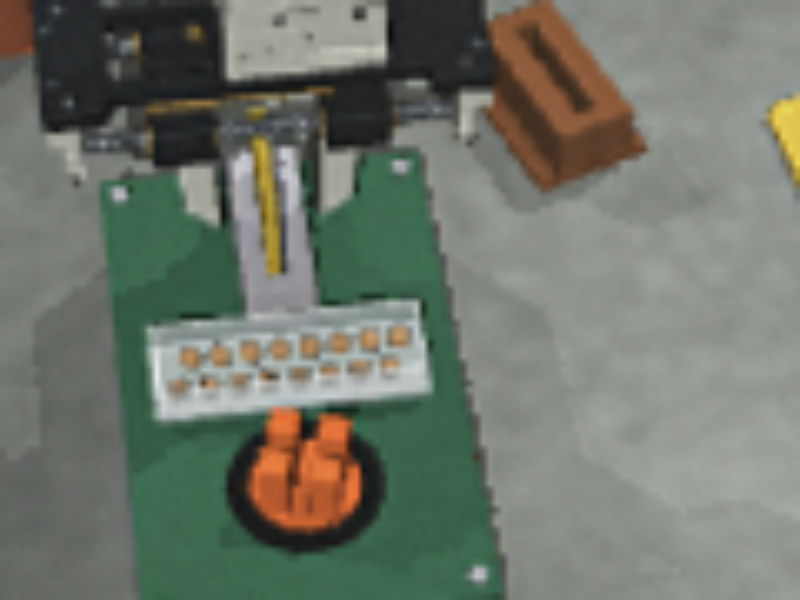

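View pics/w5.png

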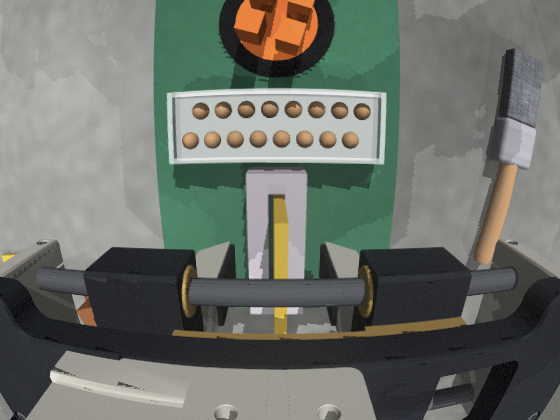

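>>> move_arm --pt "-0.1 0 0 0" --pt "-0.22 0 0 0" --pt "-0.31 0 0 0" --pt "-0.31 0 0 0" --pt "-0.31 0 0 0" --gripper 0.4

```text
time: 8.55
tool_pos: [0.5834, -0.1137, 0.2176]
tool_rot: [-1.99, 1.569, 2.893]
contact_force: [0.4, -0.1, -1.5]
opening: 0.0553
```

```bash
python3 - <<'E'
from h import *
np.set_printoptions(precision=4,suppress=True)
im2=robot.read_camera('wrist')
s=robot.observe(); R,t=TR(s); print(t,np.degrees(np.arctan2(R[1,1],R[0,1])),s['opening'])
np.savez('w6.npz',R=R,t=t)
cv2.imwrite("pics/w6.png",im2[:,:,::-1]);cv2.imwrite("pics/w6c.png",cv2.resize(im2[60:260,210:350,::-1],(420,600),interpolation=cv2.INTER_CUBIC))
E
```

```text
[ 0.5832 -0.1137  0.2171] 9.756060236632777 0.05503835518848276
```

View pics/w6.png

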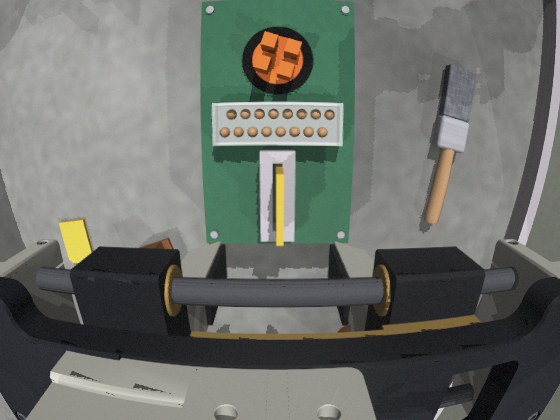

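View pics/w6c.png

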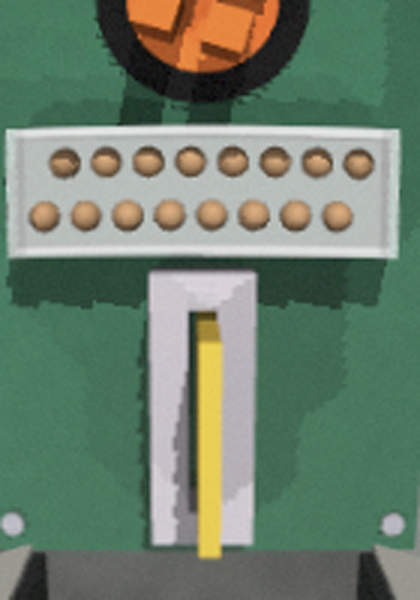

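```bash
python3 - <<'E'
from h import *
np.set_printoptions(precision=4,suppress=True)
d=np.load('w6.npz'); P=(d['R'],d['t']); R,t=P
p=[onz('wrist',210+x/3,60+y/3,.125,P) for x,y in [(197,343),(221,343),(221,558),(200,558)]]
c=np.mean(p,0); print('plate top ctr',c,np.linalg.norm(p[0]-p[3]),np.linalg.norm(p[1]-p[0]), 'rel slot tool',R.T@(c-[.5835,-.1125,.125]))
im=cv2.imread('pics/w6.png'); cv2.imwrite('pics/w6d.png',cv2.resize(im[20:100,235:320],(680,640),interpolation=cv2.INTER_CUBIC)[:600])
E
```

```text
plate top ctr [ 0.5854 -0.1131  0.125 ] 0.059927259776833226 0.006229372219096483 rel slot tool [-0.      0.0018  0.0009]
```

View pics/w6d.png

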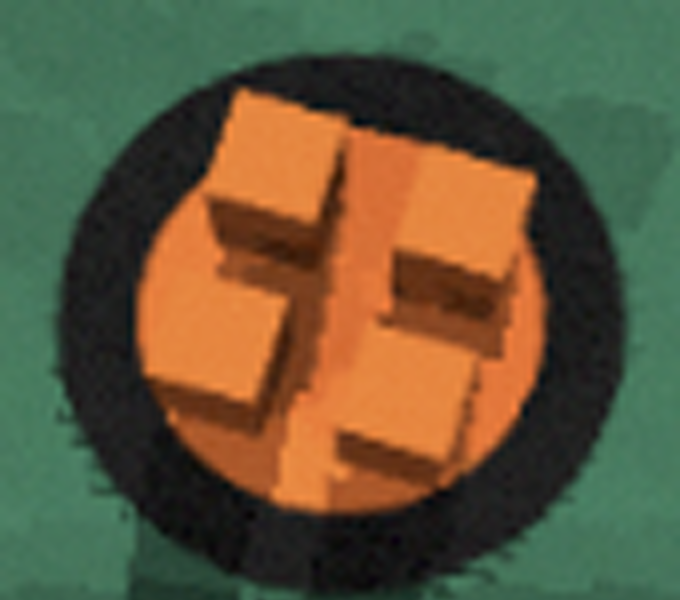

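```bash
python3 - <<'E'
from h import *
np.set_printoptions(precision=4,suppress=True)
d=np.load('w6.npz'); P=(d['R'],d['t']); R,t=P
B=[[(240,90),(347,120),(315,222),(207,195)],[(425,147),(537,177),(500,280),(393,248)],[(183,275),(290,298),(255,402),(145,375)],[(375,325),(480,357),(440,465),(335,430)]]
W=np.array([[onz('wrist',235+x/8,20+y/8,.09,P)[:2] for x,y in b] for b in B])
print('center',W.mean((0,1)))
C=W.mean(1); 
an=lambda v: np.degrees(np.arctan2(v[1],v[0]))
print('block edges', [ (an(w[1]-w[0]),an(w[2]-w[3]),an(w[1]-w[2])) for w in W])
print('centres', an(C[1]-C[0]),an(C[3]-C[2]),an(C[0]-C[2]),an(C[1]-C[3]), np.linalg.norm(C[1]-C[0]),np.linalg.norm(C[2]-C[0]))
print('disp', np.array([.5835,-.1125])+.13*np.array([-np.sin(np.radians(9.76)),np.cos(np.radians(9.76))]))
E
```

```text
center [0.5616 0.0153]
block edges [(np.float64(-7.593496092689089), np.float64(-5.796988962012235), np.float64(83.47373747817457)), (np.float64(-5.360061775336328), np.float64(-7.191295034467562), np.float64(81.0102483581575)), (np.float64(-3.7647666286403023), np.float64(-5.466075093634876), np.float64(81.9166880762572)), (np.float64(-7.494758771961075), np.float64(-9.098254789762665), np.float64(80.19307669114075))]
centres -8.025025672242782 -7.868660300184616 82.68017888192144 83.3091111816889 0.02114125822868895 0.02162962563000502
disp [0.5615 0.0156]
```

>>> move_arm --pt "0 0 -0.15 0" --pt "0 0 -0.3 0" --pt "0 -0.01 -0.45 -0.1" --pt "0 -0.02 -0.6 -0.2" --pt "0 -0.025 -0.75 -0.32"

```text
time: 9.22
tool_pos: [0.5219, 0.1817, 0.217]
tool_rot: [-1.845, 1.568, -2.907]
contact_force: [1.3, -0.3, 0.7]
opening: 0.0554
```

```bash
python3 - <<'E'
from h import *
R,t=TR(); print(np.degrees(np.arctan2(R[1,1],R[0,1])), t, R.T@(np.array([.5145,.2285,.22])-t)/.4)
E
```

```text
29.164058069414782 [0.52187043 0.18167471 0.21700035] [-0.00752386  0.04093688 -0.11120755]
```

>>> move_arm --pt "0 0.04 -0.11 0" --pt "0 0.04 -0.11 0" --pt "0 0.04 -0.11 0"

```text
time: 9.6
tool_pos: [0.5155, 0.2258, 0.2173]
tool_rot: [-1.531, 1.568, -2.596]
contact_force: [0.8, -0.2, -0.0]
opening: 0.0553
```

```bash
python3 - <<'E'
from h import *
np.set_printoptions(precision=4,suppress=True)
im2=robot.read_camera('wrist')
s=robot.observe(); R,t=TR(s); print(t,np.degrees(np.arctan2(R[1,1],R[0,1])),s['opening'])
np.savez('w7.npz',R=R,t=t)
cv2.imwrite("pics/w7.png",im2[:,:,::-1]);cv2.imwrite("pics/w7c.png",cv2.resize(im2[80:260,200:360,::-1],(640,720),interpolation=cv2.INTER_CUBIC)[:600])
E
```

```text
[0.5158 0.2253 0.2176] 28.908257596913568 0.054838400492863114
```

View pics/w7.png

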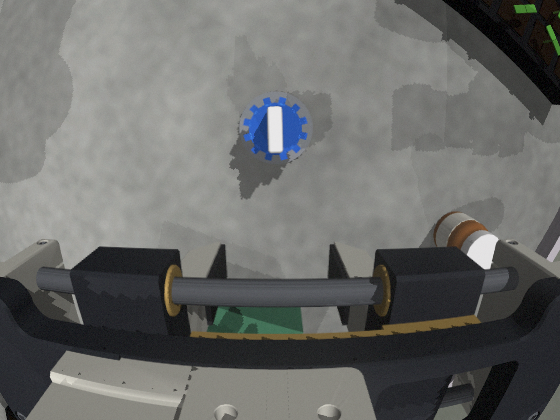

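View pics/w7c.png

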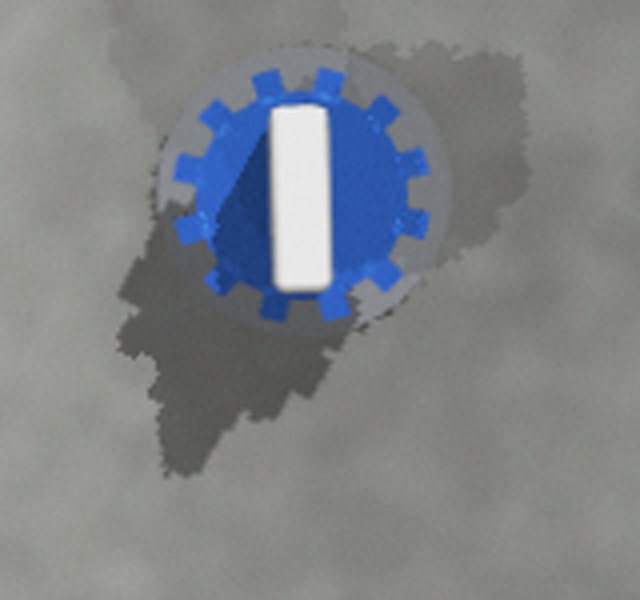

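```bash
python3 - <<'E'
from h import *
np.set_printoptions(precision=4,suppress=True)
d=np.load('w7.npz'); P=(d['R'],d['t']); R,t=P
p=[onz('wrist',200+x/4,80+y/4,.074,P) for x,y in [(270,106),(327,106),(332,289),(275,291)]]
c=np.mean(p,0); f=(p[0]+p[1]-p[2]-p[3])/2
print(c,np.linalg.norm(f),np.linalg.norm(p[1]-p[0]),'normal',np.degrees(np.arctan2(f[1],f[0]))-90,np.degrees(np.arctan2(R[1,1],R[0,1])))
print('inc',R.T@(np.array([c[0],c[1],.048])-t)/.4)
E
```

```text
[0.4836 0.2797 0.074 ] 0.04278331260728208 0.013005920129608597 normal 30.37263901608719 28.908257596913568
inc [ 0.4239 -0.004  -0.1581]
```

>>> move_arm --pt "0.1 -0.004 -0.158 -0.024" --pt "0.2 -0.004 -0.158 -0.024" --pt "0.3 -0.004 -0.158 -0.024" --pt "0.39 -0.004 -0.158 -0.024" --pt "0.423 -0.004 -0.158 -0.024"

```text
time: 10.28
tool_pos: [0.4832, 0.279, 0.0471]
tool_rot: [-1.646, 1.567, -2.688]
contact_force: [0.8, 0.2, -0.7]
opening: 0.055
```

>>> move_arm --pt "0 0 0 0" --pt "0 0 0 0" --pt "0 0 0 0" --pt "0 0 0 0" --pt "0 0 0 0" --gripper 1 --squeeze 35

```text
time: 10.9
tool_pos: [0.484, 0.2809, 0.0498]
tool_rot: [1.162, 1.57, 0.122]
contact_force: [-1.1, -0.6, 3.3]
opening: 0.014
```

>>> move_arm --pt "0 0 0 0" --pt "0 0 0 0"

```text
time: 11.15
tool_pos: [0.4839, 0.2809, 0.0497]
tool_rot: [1.17, 1.57, 0.129]
contact_force: [-1.4, -1.7, 6.2]
opening: 0.0137
```

>>> move_arm --pt "-0.05 0 0 0" --pt "-0.15 0 0 0" --pt "-0.25 0 0 0" --pt "-0.33 0 0 0" --pt "-0.33 0 0 0"

```text
time: 11.78
tool_pos: [0.4851, 0.2814, 0.1833]
tool_rot: [1.418, 1.566, 0.377]
contact_force: [0.1, 0.0, -2.3]
opening: 0.014
```

```bash
python3 - <<'E'
from h import *
R,t=TR(); print(np.degrees(np.arctan2(R[1,1],R[0,1])), t, R.T@(np.array([.554,-.044,.18])-t)/.4)
for n in ['scene','side']: cv2.imwrite(f'pics/{n}8.png',robot.read_camera(n)[:,:,::-1])
E
python3 - <<'E'
import cv2,numpy as np
a=cv2.imread('pics/scene8.png');b=cv2.imread('pics/side8.png')
cv2.imwrite('pics/c8.png',np.hstack([cv2.resize(a[130:250,370:490],(400,400)),cv2.resize(b[260:380,240:360],(400,400))]))
E
```

```text
30.40323044203708 [0.48509393 0.28144178 0.18332937] [ 0.00760638 -0.26321358  0.78889639]
```

View pics/c8.png

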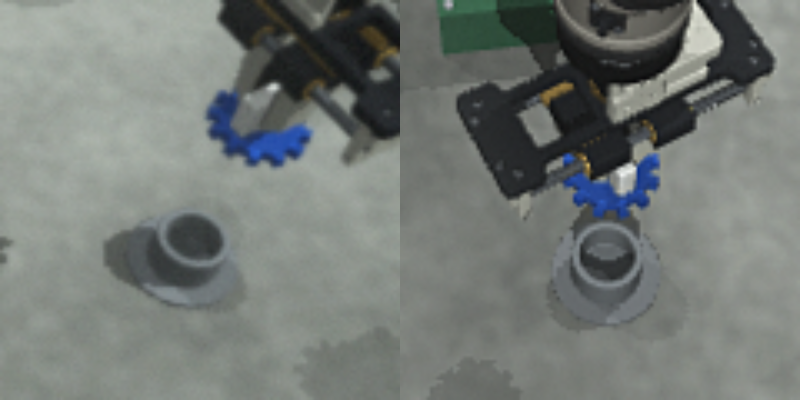

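>>> move_arm --pt "0 -0.04 0.13 0.1" --pt "0 -0.09 0.27 0.25" --pt "0 -0.14 0.41 0.4" --pt "0 -0.18 0.55 0.55" --pt "0 -0.23 0.69 0.628"

```text
time: 12.5
tool_pos: [0.5436, -0.0055, 0.1791]
tool_rot: [-1.608, 1.567, 2.973]
contact_force: [0.9, -0.7, -1.7]
opening: 0.0136
```

```bash
python3 - <<'E'
from h import *
R,t=TR(); a=np.degrees(np.arctan2(R[1,1],R[0,1]));print(a,(a+7.3)/60, t, R.T@(np.array([.554,-.044,.183])-t)/.4)
E
```

```text
-7.480617710393216 -0.0030102951732202676 [ 0.54355204 -0.00545861  0.17911224] [-0.00985894  0.03840934  0.0921316 ]
```

>>> move_arm --pt "-0.01 0.038 0.092 0" --pt "-0.01 0.038 0.092 0" --pt "-0.01 0.038 0.092 0"

```text
time: 12.88
tool_pos: [0.5537, -0.0416, 0.1836]
tool_rot: [-1.767, 1.567, 2.818]
contact_force: [-0.3, 1.4, -1.0]
opening: 0.0143
```

```bash
python3 - <<'E'
from h import *
np.set_printoptions(precision=4,suppress=True)
P=[]
for i in range(4):
    im2=robot.read_camera('wrist')
    s=robot.observe(); P.append(np.r_[s['tool_pos'],TR(s)[0].ravel()])
    print(P[-1][:3],np.degrees(np.arctan2(P[-1][7],P[-1][4])))
R,t=TR(s)
np.savez('w9.npz',R=R,t=np.mean([p[:3] for p in P[1:]],0))
cv2.imwrite("pics/w9.png",im2[:,:,::-1]);cv2.imwrite("pics/w9c.png",cv2.resize(im2[110:260,200:360,::-1],(800,750),interpolation=cv2.INTER_CUBIC)[:600])
E
```

```text
[ 0.5538 -0.0411  0.184 ] -7.239865363960023
[ 0.5539 -0.0409  0.1843] -7.203354837251402
[ 0.5541 -0.0409  0.1846] -7.186159964858845
[ 0.5543 -0.0409  0.1849] -7.183852010368064
```

View pics/w9.png

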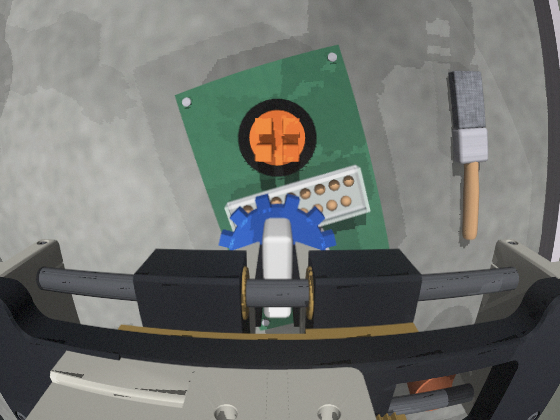

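View pics/w9c.png

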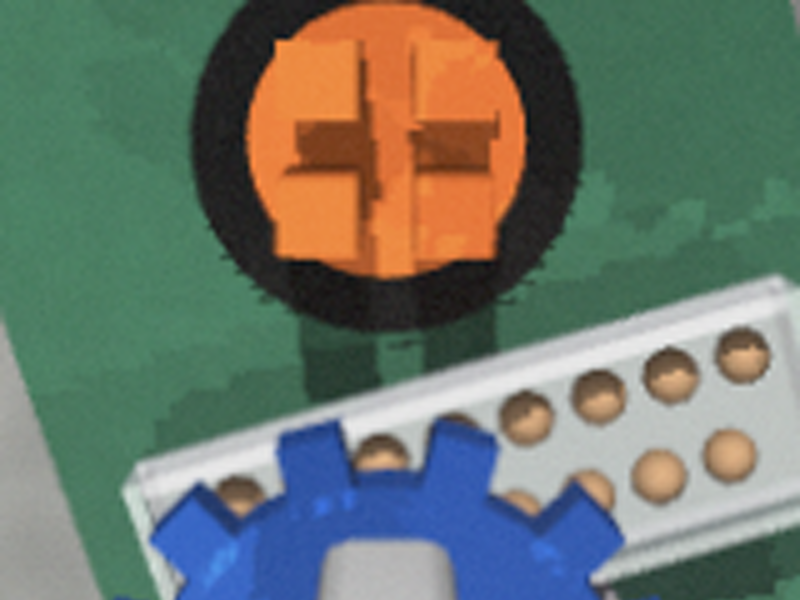

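```bash
python3 - <<'E'
from h import *
np.set_printoptions(precision=4,suppress=True)
d=np.load('w9.npz'); R=d['R']
t=np.array([.554,-.0409,.1843])
P=(R,t)
f=lambda x,y,z: R.T@(onz('wrist',200+x/5,110+y/5,z,P)-t)
q=[f(*p,.09) for p in [(276,40),(498,38),(497,262),(275,260)]]; c=np.mean(q,0); print('coupling tool',c, q[1]-q[0],q[3]-q[0],'world',R@c+t)
# handle
for y in (536,545): print('handle end', f(388.5,y,t[2]+.0245))
for x in (330,447): print('handle side',f(x,545,t[2]+.0245))
# wheel tooth tips upper (z wheel top: TCP-.0077)
for x,y in [(280,432),(340,423),(432,420),(498,434)]: 
    w=f(x,y,t[2]-.0077); print('tooth',w,np.hypot(w[1],w[2]))
E
```

```text
coupling tool [ 0.0943  0.0006 -0.0568] [-0.      0.034  -0.0003] [-0.     -0.0005  0.0344] world [0.5616 0.0154 0.09  ]
handle end [-0.0245  0.0006 -0.0314]
handle end [-0.0245  0.0006 -0.0306]
handle side [-0.0245 -0.0045 -0.0306]
handle side [-0.0245  0.0056 -0.0306]
tooth [ 0.0077 -0.0107 -0.0329] 0.03456874726723532
tooth [ 0.0077 -0.0044 -0.0338] 0.03410766741434326
tooth [ 0.0077  0.0052 -0.0341] 0.03453216365155994
tooth [ 0.0077  0.0122 -0.0326] 0.03482344311760507
```

```bash
python3 - <<'E'
from h import *
np.set_printoptions(precision=4,suppress=True)
d=np.load('w9.npz'); R=d['R']; t=np.array([.554,-.0409,.1843]); P=(R,t)
f=lambda x,y,z: R.T@(onz('wrist',200+x/5,110+y/5,z,P)-t)
for x in (327,388,450): print(f(x,541,t[2]-.0077))
im=cv2.imread('pics/w9.png'); cv2.imwrite('pics/w9e.png',cv2.resize(im[195:335,215:340],(714,800),interpolation=cv2.INTER_CUBIC)[:600])
E
```

```text
[ 0.0077 -0.0059 -0.0209]
[ 0.0077  0.0006 -0.0209]
[ 0.0077  0.0072 -0.0209]
```

View pics/w9e.png

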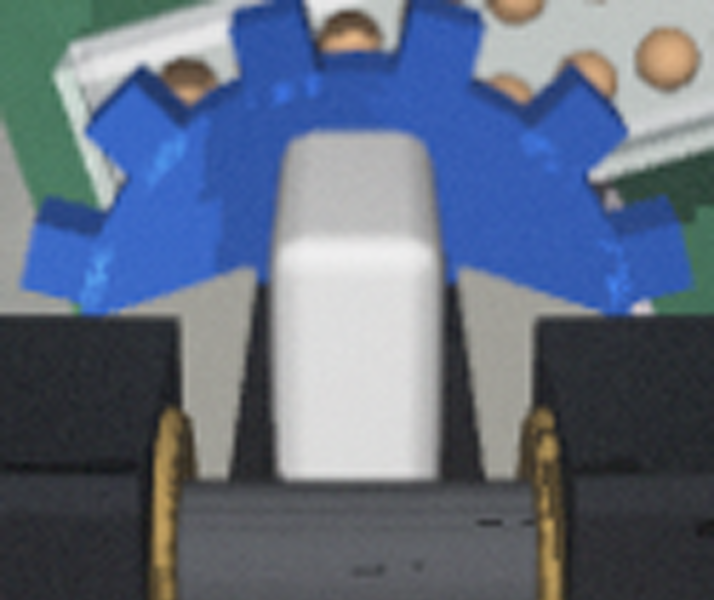

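```bash
python3 - <<'E'
from h import *
np.set_printoptions(precision=4,suppress=True)
d=np.load('w9.npz'); R=d['R']; t=np.array([.554,-.0409,.1843]); P=(R,t)
f=lambda x,y,z: R.T@(onz('wrist',215+x/5.712,195+y/5.712,z,P)-t)
for x,y in [(274,245),(355,237),(438,245)]: print('top front',f(x,y,t[2]+.0243))
g=lambda x,y,z: R.T@(onz('wrist',200+x/5,110+y/5,z,P)-t)
for x,y in [(280,432),(340,423),(432,420),(498,434)]:
    w=g(x,y,t[2]-.0157); print('tooth',w, np.sqrt(.033**2-(w[1]-.0006)**2)+w[2])
E
```

```text
top front [-0.0243 -0.0059 -0.0218]
top front [-0.0243  0.0003 -0.0225]
top front [-0.0243  0.0067 -0.0218]
tooth [ 0.0157 -0.0113 -0.0309] -0.00013418071013961141
tooth [ 0.0157 -0.0046 -0.0319] 0.0006459024493530724
tooth [ 0.0157  0.0054 -0.0323] 0.00037491928583809064
tooth [ 0.0157  0.0127 -0.0307] -7.515691509626943e-07
```

>>> move_arm --pt "0 0 -0.07 0" --pt "0 0 -0.142 0" --pt "0.05 0 -0.142 0" --pt "0.1 0 -0.142 0" --pt "0.1 0 -0.142 0"

```text
time: 13.7
tool_pos: [0.5606, 0.0152, 0.144]
tool_rot: [-1.537, 1.567, 3.049]
contact_force: [-1.1, -0.5, -0.3]
opening: 0.0136
```

```bash
python3 - <<'E'
from h import *
np.set_printoptions(precision=4,suppress=True)
for i in range(3):
    im=robot.read_camera(['wrist','scene','side'][i]); cv2.imwrite(f'pics/a{i}.png',im[:,:,::-1])
    s=robot.observe(); R,t=TR(s); print(t,np.degrees(np.arctan2(R[1,1],R[0,1])),s['contact_force'],R.T@(np.array([.5616,.0154,.09])-t)-[.0397,.0005,.0002])
a=cv2.imread('pics/a1.png')[160:260,260:380];b=cv2.imread('pics/a2.png')[190:290,215:335]
cv2.imwrite('pics/a.png',np.hstack([cv2.resize(x,(400,333),interpolation=cv2.INTER_CUBIC) for x in (a,b)]))
E
```

```text
[0.5614 0.0149 0.1451] -7.224204718403284 [ 0.3906 -0.4718 -0.6677] [ 0.0154 -0.0003 -0.0008]
[0.562  0.0146 0.1458] -7.240190153833801 [ 0.4436 -0.7893 -0.907 ] [ 0.0161 -0.0011 -0.0009]
[0.5623 0.0144 0.1462] -7.2553344034015055 [-0.0756 -0.0212 -1.0497] [ 0.0165 -0.0014 -0.0011]
```

View pics/a.png

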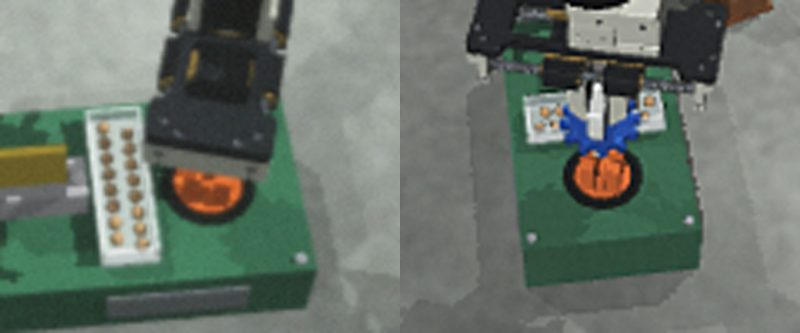

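>>> move_arm --pt "0.01 -0.0025 -0.0025 0" --pt "0.02 -0.0025 -0.0025 0" --pt "0.03 -0.0025 -0.0025 0" --pt "0.03 -0.0025 -0.0025 0"

```text
time: 14.35
tool_pos: [0.5607, 0.0152, 0.1328]
tool_rot: [-1.404, 1.57, -3.103]
contact_force: [0.1, -0.3, -1.2]
opening: 0.0135
```

```bash
python3 - <<'E'
from h import *
np.set_printoptions(precision=4,suppress=True)
im=robot.read_camera('side'); cv2.imwrite('pics/b2.png',cv2.resize(im[190:270,230:340,::-1],(800,582),interpolation=cv2.INTER_CUBIC))
s=robot.observe(); R,t=TR(s); print(t,np.degrees(np.arctan2(R[1,1],R[0,1])),s['contact_force'],R.T@(np.array([.5617,.0154,.09])-t)-[.0397,.0005,.0002])
E
```

```text
[0.5608 0.0152 0.1331] -7.289302157150864 [ 0.1099  0.0099 -0.1105] [ 0.0034  0.0003 -0.0005]
```

View pics/b2.png

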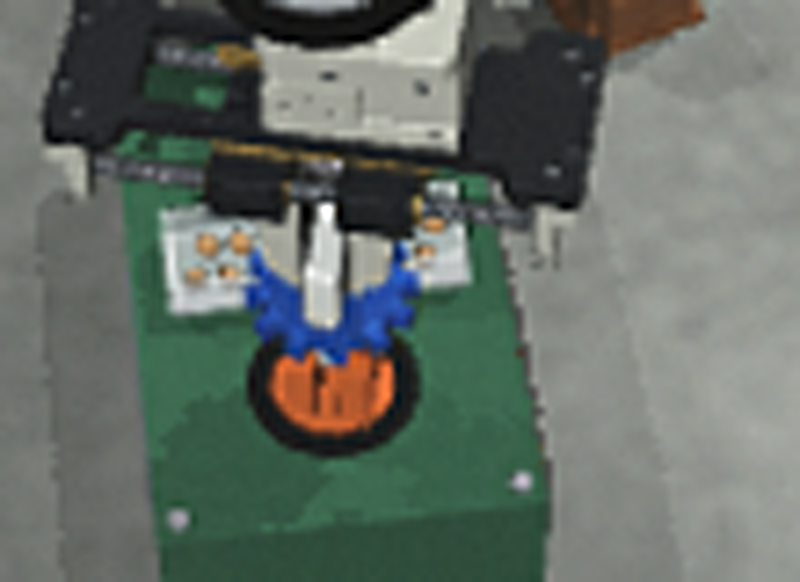

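>>> move_arm --pt "0.008 0 0 0" --pt "0.015 0 0 0" --pt "0.022 0 0 0" --pt "0.028 0 0 0"

```text
time: 14.9
tool_pos: [0.5609, 0.0153, 0.1218]
tool_rot: [-0.909, 1.571, -2.607]
contact_force: [0.1, -0.5, -1.0]
opening: 0.0138
```

>>> move_arm --pt "0.01 0 0 0" --pt "0.02 0 0 0" --pt "0.03 0 0 0" --pt "0.038 0 0 0" --pt "0.038 0 0 0"

```text
time: 15.52
tool_pos: [0.5608, 0.0153, 0.1066]
tool_rot: [-1.453, 1.57, 3.132]
contact_force: [0.8, 0.5, -1.4]
opening: 0.0142
```

>>> move_arm --pt "0.005 0 0 0" --pt "0.005 0 0 0" --pt "0.005 0 0 0"

```text
time: 15.9
tool_pos: [0.5611, 0.0152, 0.1053]
tool_rot: [1.451, 1.57, -0.247]
contact_force: [-1.3, 0.8, 2.4]
opening: 0.0137
```

>>> move_arm --pt "0.005 0 0 0" --pt "0.011 0 0 0" --pt "0.017 0 0 0" --pt "0.022 0 0 0" --pt "0.022 0 0 0" --squeeze 50

```text
time: 16.52
tool_pos: [0.5614, 0.0153, 0.0992]
tool_rot: [1.505, 1.568, -0.193]
contact_force: [-8.8, -0.3, 27.8]
opening: 0.0136
```

```bash
python3 - <<'E'
from h import *
np.set_printoptions(precision=4,suppress=True)
ims=[robot.read_camera(n) for n in ['wrist','side','scene']]
s=robot.observe(); R,t=TR(s); print(t,R[:,0],np.degrees(np.arctan2(R[1,1],R[0,1])),s['contact_force'],s['torque'],s['opening'])
cv2.imwrite('pics/d0.png',ims[0][:,:,::-1])
cv2.imwrite('pics/d1.png',np.hstack([cv2.resize(ims[1][190:270,230:340,::-1],(400,291),interpolation=cv2.INTER_CUBIC),cv2.resize(ims[2][160:240,260:370,::-1],(400,291),interpolation=cv2.INTER_CUBIC)]))
E
```

```text
[0.5614 0.0152 0.0993] [ 0.0028 -0.0005 -1.    ] -7.271689530943552 [-7.8008  0.112  26.5203] [ 0.0944  1.6053 -0.0237] 0.013339336993414622
```

View pics/d0.png

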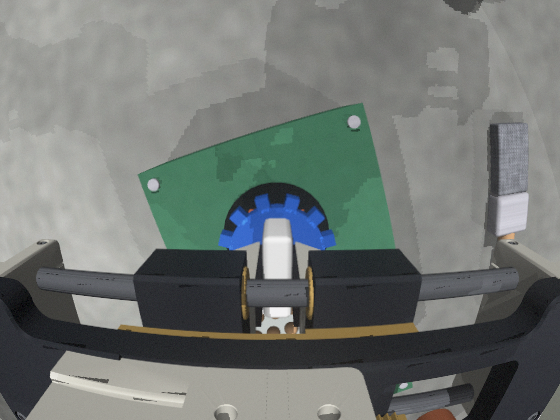

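View pics/d1.png

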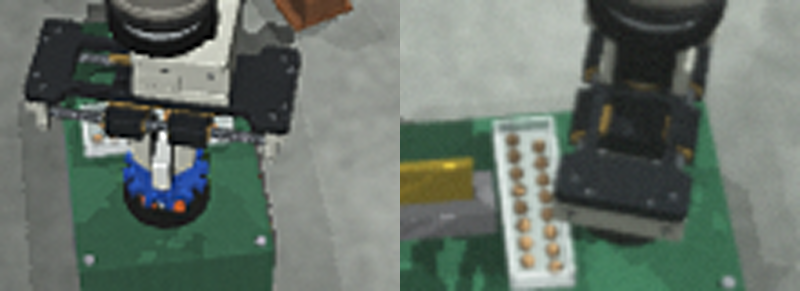

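>>> move_arm --pt "-0.008 0 0 0" --pt "-0.016 0 0 0" --pt "-0.022 0 0 0" --pt "-0.022 0 0 0"

```text
time: 17.18
tool_pos: [0.5611, 0.0152, 0.1048]
tool_rot: [1.386, 1.57, -0.312]
contact_force: [0.1, -0.2, 3.2]
opening: 0.0135
```

>>> move_arm --pt "0.003 0 0 0" --pt "0.005 0 0 0" --pt "0.005 0 0 0"

```text
time: 17.55
tool_pos: [0.5611, 0.0152, 0.1028]
tool_rot: [1.386, 1.57, -0.312]
contact_force: [1.5, 0.5, 4.3]
opening: 0.0137
```

>>> move_arm --pt "0.003 0 0 0" --pt "0.005 0 0 0" --pt "0.005 0 0 0"

```text
time: 17.92
tool_pos: [0.5611, 0.0152, 0.1009]
tool_rot: [1.395, 1.57, -0.303]
contact_force: [0.7, -1.3, 4.9]
opening: 0.0136
```

>>> move_arm --pt "0.003 0 0 0" --pt "0.005 0 0 0" --pt "0.005 0 0 0"

```text
time: 18.3
tool_pos: [0.5612, 0.0152, 0.0996]
tool_rot: [1.453, 1.57, -0.245]
contact_force: [-0.3, 0.6, 9.2]
opening: 0.0137
```

```bash
python3 - <<'E'
from h import *
np.set_printoptions(precision=4,suppress=True)
ims=[robot.read_camera(n) for n in ['wrist','side','scene']]
for n,i in zip(['wrist','side','scene'],ims): cv2.imwrite(f'pics/e_{n}.png',i[:,:,::-1])
s=robot.observe(); print(s['tool_pos'],s['contact_force'],s['torque'],s['qpos'])
a=cv2.imread('pics/w9.png')[185:335,215:340]; b=ims[0][185:335,215:340,::-1]
cv2.imwrite('pics/e.png',np.hstack([cv2.resize(x,(400,480),interpolation=cv2.INTER_CUBIC) for x in (a,b)]))
cv2.imwrite('pics/e2.png',np.hstack([cv2.resize(ims[1][180:270,230:350,::-1],(400,300),interpolation=cv2.INTER_CUBIC),cv2.resize(ims[2][150:240,255:375,::-1],(400,300),interpolation=cv2.INTER_CUBIC)]))
E
```

```text
[0.5612 0.0153 0.0996] [0.2143 0.5156 8.8478] [0.0432 0.0552 0.0316] [-0.1093  0.5359  1.593  -0.0001  1.0117  0.0178]
```

View pics/e.png

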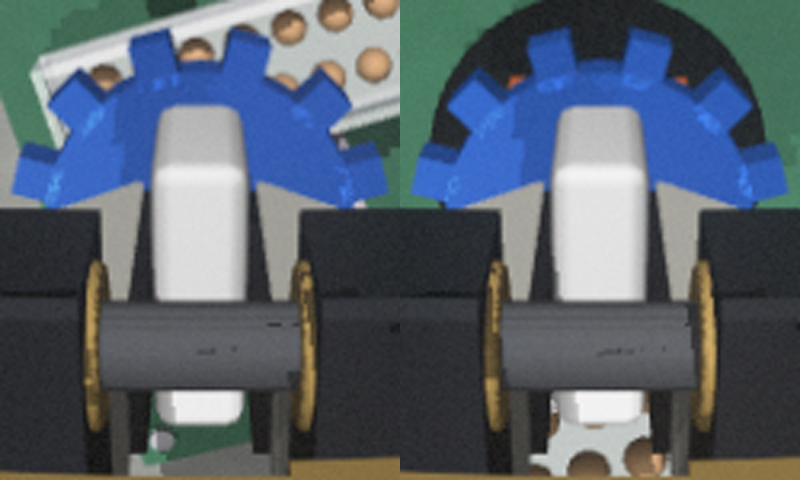

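View pics/e2.png

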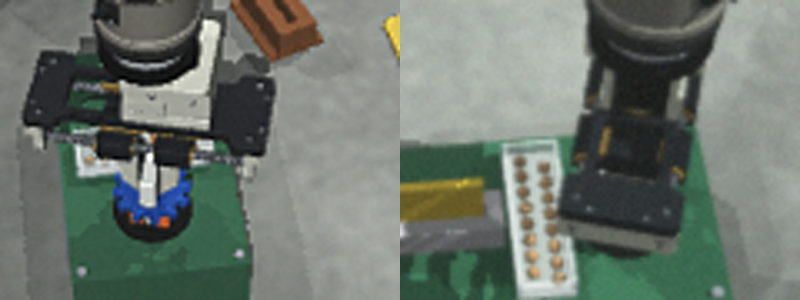

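```bash
python3 - <<'E'
from h import *
np.set_printoptions(precision=4,suppress=True)
d=np.load('w6.npz'); P=(d['R'],d['t'])
th=np.radians(9.76); ex=np.array([np.cos(th),np.sin(th)]); ey=np.array([-np.sin(th),np.cos(th)])
for z in (.078,):
  for x,y in [(7,130),(397,130),(398,258),(8,258)]:
    w=onz('wrist',210+x/3,60+y/3,z,P)[:2]-[.5616,.0154]; print(z,ex@w,ey@w)
# screws check now
im=cv2.imread('pics/e_wrist.png'); im9=cv2.imread('pics/w9.png')
for n in ('w6','w9','e_wrist'):
    g=cv2.imread(f'pics/{n}.png'); hsv=cv2.cvtColor(g,cv2.COLOR_BGR2HSV)
    m=((hsv[...,1]<50)&(hsv[...,2]>150)).astype(np.uint8); k,l,st,c=cv2.connectedComponentsWithStats(m)
    print(n,[(c[i],st[i,4]) for i in range(1,k) if 25<st[i,4]<260])
E
```

```text
0.078 -0.05938257478617796 -0.04190647655598255
0.078 0.05896943727539905 -0.04198356134322596
0.078 0.060060812198781836 -0.08151728282152232
0.078 -0.059896764716929875 -0.08147186730839738
w6 [(array([209.4   ,   8.9556]), np.int32(45)), (array([345.0714,   8.9524]), np.int32(42)), (array([490.9541, 207.0183]), np.int32(109)), (array([454.7541, 220.0328]), np.int32(61)), (array([484.4167, 231.7222]), np.int32(36)), (array([213.6136, 234.3182]), np.int32(44)), (array([340.6667, 234.4872]), np.int32(39)), (array([239.2091, 273.3364]), np.int32(110)), (array([291.2874, 272.8736]), np.int32(174)), (array([225.5085, 313.2655]), np.int32(177)), (array([199.2321, 371.5536]), np.int32(56)), (array([329.1562, 372.2812]), np.int32(32)), (array([275.0074, 403.437 ]), np.int32(135)), (array([283.5833, 395.6111]), np.int32(36)), (array([252.5357, 408.2143]), np.int32(28)), (array([205.963 , 410.8889]), np.int32(27)), (array([438.1667, 412.7708]), np.int32(48))]
w9 [(array([279.2338,  24.5974]), np.int32(77)), (array([332. ,  56.5]), np.int32(60)), (array([185.8871, 101.5323]), np.int32(62)), (
[... 434 characters left out ...]
6562]), np.int32(32)), (array([521.3212, 103.6277]), np.int32(137)), (array([354.2276, 121.2276]), np.int32(123)), (array([533.4773, 123.375 ]), np.int32(88)), (array([502.3095, 139.1905]), np.int32(42)), (array([520.8902, 142.5488]), np.int32(82)), (array([531.2  , 141.725]), np.int32(40)), (array([518.25  , 151.9062]), np.int32(32)), (array([523.8571, 161.381 ]), np.int32(42)), (array([510.5981, 167.4206]), np.int32(107)), (array([503.3529, 176.0882]), np.int32(34)), (array([521.9756, 180.1707]), np.int32(41)), (array([153.0727, 184.3364]), np.int32(110)), (array([416.0261, 188.1478]), np.int32(115)), (array([510.3636, 190.2424]), np.int32(33)), (array([403.3784, 385.2432]), np.int32(37))]
```

```bash
python3 - <<'E'
from h import *
np.set_printoptions(precision=4,suppress=True)
d=np.load('w9.npz'); R9=d['R']; t9=np.array([.5542,-.0409,.1847])
d6=np.load('w6.npz')
def D(a,b,P):
    p,q=onz('wrist',*a,.06,P),onz('wrist',*b,.06,P); return np.linalg.norm(p-q)*1e3,(p+q)[:2]/2
print('w6',D((209.4,8.96),(345.07,8.95),(d6['R'],d6['t'])),D((213.6,234.3),(340.67,234.5),(d6['R'],d6['t'])))
print('w9',D((332,56.5),(185.9,101.5),(R9,t9)))
R,t=TR()
for dz in (-.004,-.002,0,.002,.004): print(dz,D((354.23,121.23),(153.07,184.34),(R,t+[0,0,dz])))
E
```

```text
w6 (np.float64(132.77708315055577), array([0.5518, 0.071 ])) (np.float64(132.80976821760166), array([ 0.5907, -0.1567]))
w9 (np.float64(132.98548427521658), array([0.5521, 0.0704]))
-0.004 (np.float64(130.88772613752855), array([0.5521, 0.0704]))
-0.002 (np.float64(132.24049727206355), array([0.5519, 0.0703]))
0 (np.float64(133.59326840659867), array([0.5517, 0.0701]))
0.002 (np.float64(134.9460395411338), array([0.5515, 0.0699]))
0.004 (np.float64(136.29881067566888), array([0.5514, 0.0697]))
```

```bash
python3 - <<'E'
import cv2,numpy as np
A=cv2.imread('pics/w9.png').astype(np.float32)
def blue(im): return np.clip(im[...,0]-im[...,2],0,200)
def white(im): return im.min(2)
for n in ('d0','e_wrist'):
    B=cv2.imread(f'pics/{n}.png').astype(np.float32)
    for nm,f,(u0,u1,v0,v1) in [('wheelL',blue,(218,262,190,245)),('wheelR',blue,(292,338,190,245)),('wheelMid',blue,(252,304,188,212)),('handle front',white,(262,293,212,245)),('handle back',white,(258,296,298,322)),('gripperL',white,(130,250,245,300))]:
        T=f(A)[v0:v1,u0:u1]; S=f(B)[v0-5:v1+5,u0-5:u1+5]
        r=cv2.matchTemplate(S,T,cv2.TM_CCOEFF_NORMED); _,m,_,(x,y)=cv2.minMaxLoc(r)
        sub=lambda a,b,c:.5*(a-c)/(a-2*b+c)
        dx=sub(*r[y,x-1:x+2]) if 0<x<10 else 0; dy=sub(*r[y-1:y+2,x]) if 0<y<10 else 0
        print(n,nm,round(float(m),3),x-5+round(float(dx),2),y-5+round(float(dy),2))
E
```

```text
d0 wheelL 0.985 -0.48 -0.08
d0 wheelR 0.989 -0.09 -0.06
d0 wheelMid 0.984 -0.25 -0.21
d0 handle front 0.998 -0.08 0.12
d0 handle back 0.794 0.23 0.03
d0 gripperL 0.918 0.13 -0.07
e_wrist wheelL 0.989 -0.25 -0.09
e_wrist wheelR 0.991 0.02 -0.07
e_wrist wheelMid 0.986 -0.05 -0.27
e_wrist handle front 0.998 -0.03 0.11
e_wrist handle back 0.796 0.3 0.05
e_wrist gripperL 0.919 0.12 -0.07
```

```bash
python3 - <<'E'
from h import *
np.set_printoptions(precision=4,suppress=True)
d=np.load('w6.npz'); P=(d['R'],d['t'])
for z in (.055,.06,.065,.07,.075,.08):
    p=[onz('wrist',235+x/8,20+y/8,z,P)[:2] for x,y in [(60,330),(627,325),(340,55),(345,595)]]
    print(z,np.linalg.norm(p[0]-p[1]),np.linalg.norm(p[2]-p[3]),(p[0]+p[1])/2,(p[2]+p[3])/2)
    p=[onz('wrist',235+x/8,20+y/8,z,P)[:2] for x,y in [(135,310),(547,310),(308,513)]]
    print('   orange disc',np.linalg.norm(p[0]-p[1]),p[2])
E
```

```text
0.055 0.06875929269812608 0.0689574264945715 [0.5619 0.0163] [0.5617 0.0167]
   orange disc 0.04987960638820673 [ 0.5617 -0.008 ]
0.06 0.06768524961215162 0.06788028849261098 [0.562  0.0154] [0.5618 0.0158]
   orange disc 0.049100470299539005 [ 0.5618 -0.0085]
0.065 0.06661120652617737 0.06680315049065046 [0.5622 0.0145] [0.562  0.0149]
   orange disc 0.04832133421087139 [ 0.562 -0.009]
0.07 0.06553716344020301 0.06572601248868991 [0.5623 0.0136] [0.5621 0.0139]
   orange disc 0.04754219812220367 [ 0.5621 -0.0095]
0.075 0.06446312035422865 0.06464887448672939 [0.5625 0.0127] [0.5623 0.013 ]
   orange disc 0.04676306203353594 [ 0.5623 -0.0101]
0.08 0.06338907726825439 0.06357173648476885 [0.5626 0.0118] [0.5624 0.0121]
   orange disc 0.045983925944868324 [ 0.5624 -0.0106]
```

>>> move_arm --pt "0.003 0 0 0" --pt "0.003 0 0 0"

```text
time: 18.7
tool_pos: [0.5613, 0.0152, 0.0994]
tool_rot: [1.477, 1.569, -0.221]
contact_force: [-3.9, 0.7, 16.3]
opening: 0.0135
```

```bash
python3 - <<'E'
from h import *
np.set_printoptions(precision=4,suppress=True)
for i in range(3):
    robot.read_camera('side'); s=robot.observe(); print(s['time'],s['tool_pos'],s['contact_force'],s['torque'],s['qvel'])
E
```

```text
18.75 [0.5612 0.0152 0.0994] [-3.1344  0.5315 16.0138] [-0.02    0.5605 -0.0196] [-0.0005 -0.001  -0.0003  0.0012 -0.0018  0.0005]
18.8 [0.5612 0.0152 0.0994] [-2.8999  0.1572 17.3211] [-0.0173  0.6078  0.0036] [-0.0008  0.0003  0.0016 -0.0006 -0.0005  0.0002]
18.85 [0.5612 0.0152 0.0994] [-2.9768  0.0278 17.0449] [ 0.0191  0.6189 -0.0416] [ 0.0006  0.001  -0.0007  0.0008  0.      0.0002]
```

>>> move_arm --pt "0.003 0 0 0" --pt "0.003 0 0 0"

```text
time: 19.1
tool_pos: [0.5613, 0.0153, 0.0993]
tool_rot: [1.497, 1.568, -0.201]
contact_force: [-5.9, 0.6, 24.8]
opening: 0.0135
```

```bash
python3 - <<'E'
from h import *
np.set_printoptions(precision=4,suppress=True)
for i in range(3):
    robot.read_camera('side'); s=robot.observe(); print(s['time'],s['tool_pos'],s['contact_force'],s['torque'])
E
```

```text
19.15 [0.5613 0.0152 0.0993] [-6.4654  0.4607 25.187 ] [ 0.0592  1.1601 -0.0189]
19.2 [0.5613 0.0152 0.0993] [-5.6901  0.3582 24.3239] [ 0.0235  1.1137 -0.0184]
19.25 [0.5613 0.0152 0.0992] [-5.4913 -0.348  24.7984] [ 0.0277  1.1932 -0.0354]
```

>>> move_arm --pt "-0.01 0 0 0" --pt "-0.02 0 0 0" --pt "-0.024 0 0 0" --pt "-0.024 0 0 0"

```text
time: 19.75
tool_pos: [0.5606, 0.0153, 0.1056]
tool_rot: [-1.451, 1.57, 3.135]
contact_force: [0.1, -0.1, 3.6]
opening: 0.0134
```

```bash
cat > r.py <<'E'
from h import *
np.set_printoptions(precision=4,suppress=True)
F=[]
for i in range(3):
    robot.read_camera('side'); s=robot.observe(); F.append(np.r_[s['tool_pos'],s['contact_force']])
print(s['time'],np.mean(F,0),F[-1][:3])
E
python3 r.py
```

```text
19.9 [ 0.5606  0.0153  0.1056 -0.1249 -0.3876  2.5085] [0.5606 0.0153 0.1057]
```

>>> move_arm --pt "-0.004 0 0 0" --pt "-0.005 0 0 0" --pt "-0.005 0 0 0"

```text
time: 20.27
tool_pos: [0.5607, 0.0153, 0.1078]
tool_rot: [-1.419, 1.57, -3.117]
contact_force: [0.1, -0.8, -0.5]
opening: 0.0136
```

```bash
python3 r.py
```

```text
20.425 [ 0.5608  0.0153  0.1079  0.1831  0.1078 -1.5533] [0.5608 0.0153 0.1079]
```

>>> move_arm --pt "-0.004 0 0 0" --pt "-0.006 0 0 0" --pt "-0.006 0 0 0"

```text
time: 20.8
tool_pos: [0.561, 0.0152, 0.1106]
tool_rot: [1.295, 1.57, -0.403]
contact_force: [-0.6, -0.3, -1.6]
opening: 0.0136
```

```bash
python3 r.py
```

```text
20.95 [ 0.5609  0.0153  0.1105  0.4974 -0.4915 -1.4542] [0.5609 0.0153 0.1104]
```

>>> move_arm --pt "0.006 0 0 0" --pt "0.011 0 0 0" --pt "0.011 0 0 0" --pt "0.011 0 0 0"

```text
time: 21.45
tool_pos: [0.5609, 0.0153, 0.106]
tool_rot: [-0.978, 1.571, -2.676]
contact_force: [-0.4, -0.2, -1.4]
opening: 0.0136
```

>>> move_arm --pt "0 0 0 0" --pt "0 0 0 0" --pt "0 0 0 0" --pt "0 0 0 0" --gripper 0.7

```text
time: 21.95
tool_pos: [0.561, 0.0152, 0.1061]
tool_rot: [1.097, 1.571, -0.601]
contact_force: [0.1, -0.1, -0.3]
opening: 0.0276
```

```bash
python3 r.py; python3 - <<'E'
from h import *
i=robot.read_camera('wrist'); cv2.imwrite('pics/f.png',i[:,:,::-1]); print(robot.observe()['opening'])
E
```

```text
22.1 [ 0.561   0.0153  0.1061  0.3132 -0.5373  0.3062] [0.5609 0.0153 0.1061]
0.027457073356309522
```

View pics/f.png

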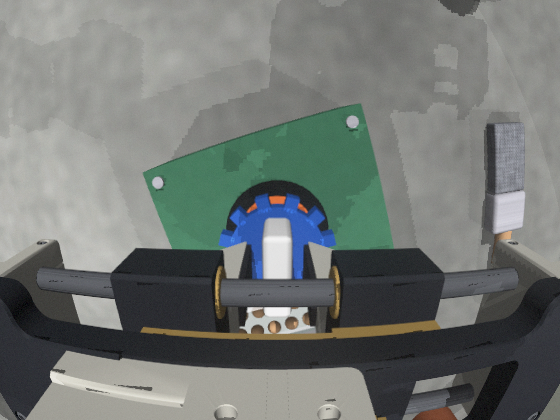

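>>> move_arm --pt "-0.007 0 0 0" --pt "-0.0125 0 0 0" --pt "-0.0125 0 0 0"

```text
time: 22.52
tool_pos: [0.5611, 0.0152, 0.1114]
tool_rot: [1.486, 1.57, -0.212]
contact_force: [-0.8, 0.4, -0.2]
opening: 0.0279
```

>>> move_arm --pt "0 0 0 0" --pt "0 0 0 0" --pt "0 0 0 0" --pt "0 0 0 0" --gripper 1 --squeeze 45

```text
time: 23.02
tool_pos: [0.5609, 0.0153, 0.111]
tool_rot: [-0.635, 1.571, -2.333]
contact_force: [0.4, 0.5, 0.1]
opening: 0.014
```

```bash
python3 r.py; python3 - <<'E'
from h import *
i=robot.read_camera('wrist'); cv2.imwrite('pics/g.png',i[:,:,::-1]); print(robot.observe()['opening'])
E
```

```text
23.175 [ 0.5609  0.0153  0.111   0.1206 -0.2123 -0.4542] [0.5609 0.0153 0.111 ]
0.01342264151154758
```

>>> move_arm --pt "0.005 0 0 0" --pt "0.01 0 0 0" --pt "0.0125 0 0 0" --pt "0.0125 0 0 0"

```text
time: 23.72
tool_pos: [0.561, 0.0153, 0.1062]
tool_rot: [1.236, 1.571, -0.462]
contact_force: [-1.0, -0.6, 4.9]
opening: 0.0137
```

```bash
python3 r.py
```

```text
23.875 [ 0.561   0.0152  0.1063 -1.3438 -0.1099  5.0896] [0.561  0.0153 0.1063]
```

>>> move_arm --pt "0.002 0 0 0" --pt "0.004 0 0 0" --pt "0.004 0 0 0"

```text
time: 24.25
tool_pos: [0.5611, 0.0153, 0.1049]
tool_rot: [1.417, 1.57, -0.281]
contact_force: [-1.9, 0.5, 7.0]
opening: 0.0137
```

```bash
python3 r.py
```

```text
24.4 [ 0.561   0.0152  0.1049 -2.2096 -0.1474  6.9065] [0.561  0.0153 0.1049]
```

>>> move_arm --pt "0.002 0 0 0" --pt "0.004 0 0 0" --pt "0.004 0 0 0"

```text
time: 24.78
tool_pos: [0.5612, 0.0153, 0.1046]
tool_rot: [1.495, 1.569, -0.203]
contact_force: [-5.0, -0.3, 14.9]
opening: 0.0135
```

```bash
python3 r.py
```

```text
24.925 [ 0.5612  0.0152  0.1046 -4.8362 -0.2601 16.1828] [0.5612 0.0153 0.1046]
```

>>> move_arm --pt "0.002 0 0 0" --pt "0.004 0 0 0" --pt "0.004 0 0 0"

```text
time: 25.3
tool_pos: [0.5613, 0.0152, 0.1044]
tool_rot: [1.493, 1.568, -0.205]
contact_force: [-8.1, 0.8, 25.2]
opening: 0.0133
```

```bash
python3 r.py;  python3 - <<'E'
from h import *
i=robot.read_camera('wrist'); cv2.imwrite('pics/k.png',i[:,:,::-1])
E
```

```text
25.45 [ 0.5613  0.0153  0.1044 -8.1776  0.4675 25.6512] [0.5613 0.0152 0.1044]
```

```bash
python3 - <<'E'
from h import *
np.set_printoptions(precision=4,suppress=True)
a=cv2.imread('pics/f.png');b=cv2.imread('pics/g.png');c=cv2.imread('pics/k.png')
cv2.imwrite('pics/k2.png',np.hstack([cv2.resize(x[175:255,215:340],(266*1,170),interpolation=cv2.INTER_CUBIC) for x in (a,b,c)]))
cv2.imwrite('pics/k3.png',np.vstack([cv2.resize(x[178:225,215:340],(798,300),interpolation=cv2.INTER_CUBIC) for x in (b,c)]))
R,t=TR(); C=np.array([.5616,.0154])
for nm,tz in (('g',.111),('k',.1044)):
    P=(R,np.array([.561,.0153,tz]))
    for v in (195,198,201,204):
        print(nm,v,[np.round((R.T@(onz('wrist',277.5,v,z,P)-np.array([*C,z])))[2]*1e3,1) for z in (.05,.056,.062,.08,.09)])
E
```

```text
g 195 [np.float64(-20.8), np.float64(-22.2), np.float64(-23.6), np.float64(-27.9), np.float64(-30.3)]
g 198 [np.float64(-18.6), np.float64(-20.1), np.float64(-21.6), np.float64(-26.1), np.float64(-28.5)]
g 201 [np.float64(-16.5), np.float64(-18.0), np.float64(-19.6), np.float64(-24.2), np.float64(-26.8)]
g 204 [np.float64(-14.3), np.float64(-15.9), np.float64(-17.5), np.float64(-22.3), np.float64(-25.0)]
k 195 [np.float64(-22.3), np.float64(-23.8), np.float64(-25.2), np.float64(-29.5), np.float64(-31.8)]
k 198 [np.float64(-20.3), np.float64(-21.8), np.float64(-23.2), np.float64(-27.7), np.float64(-30.2)]
k 201 [np.float64(-18.2), np.float64(-19.7), np.float64(-21.3), np.float64(-25.9), np.float64(-28.5)]
k 204 [np.float64(-16.1), np.float64(-17.7), np.float64(-19.3), np.float64(-24.1), np.float64(-26.8)]
```

View pics/k3.png

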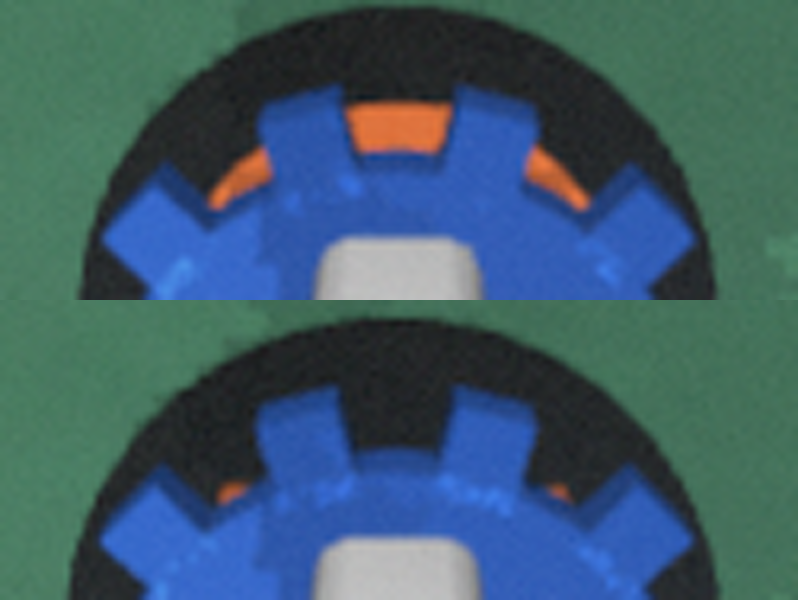

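The hard stop comes at the same rotor height whichever way I grip it, after about 6.3 mm of travel. At that depth the stem tip is level with the deck, so the rotor is bottoming out and the gripper isn't hitting anything. I'll push harder with a firmer grip and see what travel that gains.

>>> move_arm --pt "0.002 0 0 0" --pt "0.004 0 0 0" --pt "0.006 0 0 0" --pt "0.006 0 0 0" --pt "0.006 0 0 0" --squeeze 60

```text
time: 26.12
tool_pos: [0.5616, 0.0152, 0.1042]
tool_rot: [1.509, 1.566, -0.189]
contact_force: [-12.7, 0.3, 41.2]
opening: 0.0135
```

```bash
python3 r.py; python3 - <<'E'
from h import *
i=robot.read_camera('wrist'); cv2.imwrite('pics/m.png',i[:,:,::-1])
s=robot.observe(); R,_=TR(s); print(s['torque'],R[:,0],s['opening'])
E
```

```text
26.275 [  0.5615   0.0152   0.1042 -13.1256   0.5627  41.956 ] [0.5615 0.0152 0.1043]
[ 0.13807202  2.68585503 -0.03373143] [ 4.24688020e-03 -8.24291950e-04 -9.99990642e-01] 0.013733180121959645
```

```bash
python3 - <<'E'
import cv2,numpy as np
A=cv2.imread('pics/g.png').astype(np.float32)
def blue(im): return np.clip(im[...,0]-im[...,2],0,200)
def white(im): return im.min(2)
for n in ('k','m'):
    B=cv2.imread(f'pics/{n}.png').astype(np.float32)
    for nm,f,(u0,u1,v0,v1) in [('wheelL',blue,(222,262,190,240)),('wheelR',blue,(292,334,190,240)),('wheelMid',blue,(252,304,188,212)),('handle front',white,(262,293,212,245)),('gripperL',white,(130,225,245,300))]:
        T=f(A)[v0:v1,u0:u1]; S=f(B)[v0-5:v1+5,u0-5:u1+5]
        r=cv2.matchTemplate(S,T,cv2.TM_CCOEFF_NORMED); _,m,_,(x,y)=cv2.minMaxLoc(r)
        sub=lambda a,b,c:.5*(a-c)/(a-2*b+c)
        print(n,nm,round(float(m),3),x-5+round(float(sub(*r[y,x-1:x+2])),2),y-5+round(float(sub(*r[y-1:y+2,x])),2))
E
```

```text
k wheelL 0.99 -0.49 0.06
k wheelR 0.99 -0.19 0.03
k wheelMid 0.975 -0.34 -0.06
k handle front 0.998 -0.06 -0.01
k gripperL 0.988 -0.05 -0.01
m wheelL 0.993 -0.77 0.16
m wheelR 0.985 -0.43 0.04
m wheelMid 0.972 -0.5800000000000001 -0.06
m handle front 0.996 -0.1 0.01
m gripperL 0.986 0.17 0.08
```

>>> move_arm --pt "-0.01 0 0 0" --pt "-0.02 0 0 0" --pt "-0.026 0 0 0" --pt "-0.026 0 0 0"

```text
time: 26.82
tool_pos: [0.561, 0.0153, 0.1092]
tool_rot: [1.241, 1.571, -0.457]
contact_force: [-1.3, 0.2, 2.9]
opening: 0.0132
```

>>> move_arm --pt "0 0 0 -0.08" --pt "0 0 0 -0.16" --pt "0 0 0 -0.24" --pt "0 0 0 -0.3" --pt "0 0 0 -0.3"

```text
time: 27.45
tool_pos: [0.5611, 0.0156, 0.109]
tool_rot: [2.573, 1.57, 1.188]
contact_force: [0.1, 2.3, 3.7]
opening: 0.0136
```

```bash
python3 r.py; python3 - <<'E'
from h import *
i=robot.read_camera('wrist'); cv2.imwrite('pics/n.png',i[:,:,::-1])
s=robot.observe(); R,_=TR(s); print(s['torque'],np.degrees(np.arctan2(R[1,1],R[0,1])),s['opening'])
E
```

```text
27.6 [ 0.5611  0.0156  0.1091 -0.0237  3.0624  3.0823] [0.5611 0.0156 0.1092]
[ 0.63578462 -0.19002448 -0.16384683] 10.664421628172734 0.013367327755477259
```

View pics/n.png

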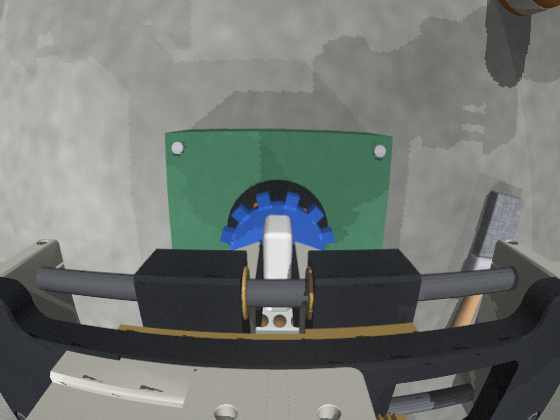

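>>> move_arm --pt "0.004 0 0 0" --pt "0.008 0 0 0" --pt "0.01 0 0 0" --pt "0.01 0 0 0"

```text
time: 28.15
tool_pos: [0.5612, 0.0155, 0.1054]
tool_rot: [1.756, 1.57, 0.372]
contact_force: [1.1, 3.7, 5.8]
opening: 0.0137
```

```bash
python3 r.py
```

```text
28.3 [0.5611 0.0155 0.1054 0.0333 4.2953 6.1597] [0.5612 0.0155 0.1055]
```

>>> move_arm --pt "0.004 0 0 0" --pt "0.006 0 0 0" --pt "0.006 0 0 0"

```text
time: 28.68
tool_pos: [0.5613, 0.0155, 0.1046]
tool_rot: [1.415, 1.569, 0.031]
contact_force: [-3.6, 4.1, 16.5]
opening: 0.0135
```

```bash
python3 r.py
```

```text
28.825 [ 0.5613  0.0155  0.1046 -2.9663  4.0923 16.5239] [0.5613 0.0155 0.1046]
```

The stop is at the same height after turning the coupling, so it is axial and solid. I'll take out the residual twist, press to about 40 N and hold.

>>> move_arm --pt "0 0 0 0.02" --pt "0.003 -0.002 0 0.035" --pt "0.006 -0.003 0 0.035" --pt "0.009 -0.003 0 0.035" --pt "0.009 -0.003 0 0.035"

```text
time: 29.45
tool_pos: [0.5615, 0.0153, 0.1043]
tool_rot: [1.345, 1.564, -0.074]
contact_force: [-7.1, 5.2, 37.4]
opening: 0.0138
```

```bash
python3 r.py; python3 - <<'E'
from h import *
ims=[robot.read_camera(n) for n in ('wrist','scene')]
cv2.imwrite('pics/p.png',ims[0][:,:,::-1]);cv2.imwrite('pics/p2.png',ims[1][:,:,::-1])
s=robot.observe(); R,_=TR(s); print(s['torque'],np.degrees(np.arctan2(R[1,1],R[0,1])),s['opening'],R[:,0])
E
```

```text
29.6 [ 0.5615  0.0153  0.1043 -7.6225  5.0197 36.8184] [0.5615 0.0153 0.1043]
[1.04997334 1.48017244 0.15003973] 8.659098616558493 0.013801066488231614 [ 6.58660386e-03 -5.04170663e-04 -9.99978181e-01]
```

View pics/p.png

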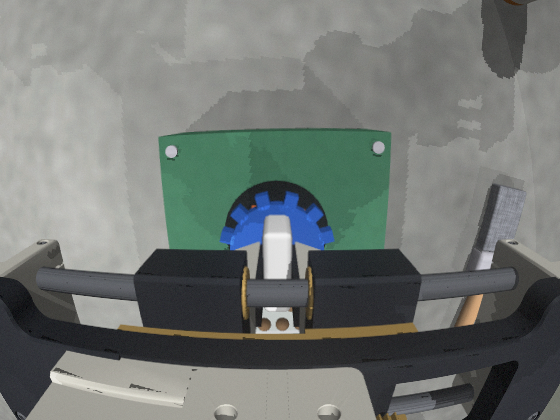

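View pics/p2.png

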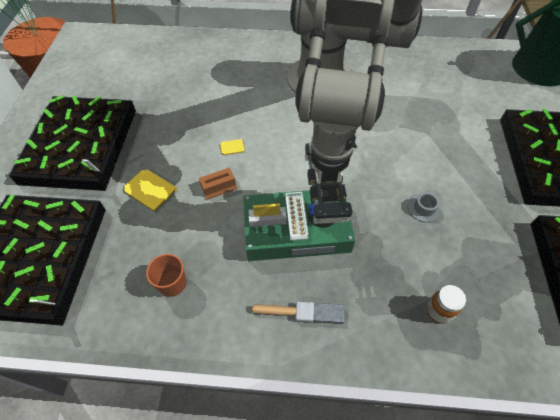

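```bash
python3 r.py; python3 -c "
from cell import robot
print(robot.hand_in()); s=robot.observe(); print(s['time'],s['tool_pos'],s['contact_force'],s['opening'])"
```

```text
29.85 [ 0.5615  0.0153  0.1043 -7.6665  5.1787 37.5014] [0.5615 0.0153 0.1043]
the job is handed in; nothing more can be done
None
the job is handed in; nothing more can be done
```

I handed the job in at about 29.9 s with the plate home and released, and the rotor still held pressed down. The press stopped short of 10 mm, so the drive condition (over 6 mm) is met only narrowly.

**What I did:**
- **Plate:** I took the middle-sized plate from the rack, slid it into the slot until it touched bottom, and let go.
- **Rotor:** I picked it off the stand by its handle, turned it to the coupling's angle of about -7°, slid it home, and pressed it down. It was still gripped at hand-in.

**Last checks:**
- **Plate:** In the wrist view its top edge measured 60 x 6.2 mm at the expected home height, about 2 mm off centre with a slight lean. In the last scene view it was still in the slot.
- **Rotor:** It was home on the coupling at the expected height and within about 1 mm sideways. There was no visible slip in the grip. The tool pressed down with about 37 N, with the fingers set to 60 N.
- **Pot, jar and brush:** All three look unmoved.

**What did not agree:** I could not press the drive to its stated 10 mm stop. Working from arm position, it stopped hard at about 6.3 mm, and about 6.7 mm under the final push. The spring force fitted the expected curve at about 4.7 mm, before the stop.

The stop stayed at the same rotor height after I regripped 5 mm higher and after I turned the coupling about 17°. That points to the stem tip reaching deck level rather than the gripper touching something, but I have not confirmed it. I left the coupling turned, at about 9°.

At hand-in, about 8 N and 5 N of sideways force remained on the tool, which I did not remove.

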